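# Change the batch on the curing plate and switch the heater on

## Task

Change the batch on the curing plate: first tip the tray so that all the brown cured bars slide off it into the blue box, and set the tray back on the blue mark. Then lay every pale fresh bar in the tray, slide the loaded tray sideways onto the red mark without lifting it, square with the mark, and last of all switch the heater on at its lever-lock toggle (lift the red collar, swing the lever over to the green dot, and let the collar drop home). Leave the other things on the bench alone.

Things in the scene. Friction and masses are not known exactly. Their poses are not given: they have to be found in the camera images.
- tray: steel tray, 104 mm (x) by 160 mm (y), 0.13 to 0.24 kg; origin: centre of its underside, z up. Floor 4 mm thick; walls 16 mm high over the underside on the -y side (10 mm thick) and the -x and +x sides (4 mm thick); the +y end is open, with no lip: the pouring end. Slides easily on the plate, and bars on it (friction 0.25 to 0.45)
- tray_tab (a point): middle of the tray's black upright grip tab, which stands on the -y wall: 40 mm wide in tray x, 10 mm thick in tray y, from 16 to 66 mm over the tray's underside. This point lies at (0, -75, 48) mm in the tray frame; same axes as the tray
- plate: white curing plate with bare metal top, fixed, 140 mm wide in x, from y = -172 to +212 mm, top face 30 mm over its origin, which lies on the bench, midway between the two marks
- mark_load: blue rectangle (118 x 158 mm) with a blue dot on the plate's top face: the loading position; origin at its centre, on the face; same axes as the plate. The tray starts here. The two marks' centres lie 165 mm apart along the plate's y, either way round
- mark_heat: red rectangle with a red dot on the plate's top face: the heating position; origin and axes as for mark_load. 'On the mark' means the tray's origin over the mark's
- box: blue collecting box, open at the top, fixed, 170 mm (x) by 130 mm (y), 75 mm high, walls and floor 4 mm; origin at the centre of its underside. It stands beside the plate's +y end (about 8 mm gap), on the side to which the tray's open end points
- cured_1: brown cured bar, 64 (x) x 22 x 22 mm, about 50 g, origin at its centre; lies in the tray at the start; one to three of them are there
- cured_2: brown cured bar, 64 (x) x 22 x 22 mm, about 50 g, origin at its centre; lies in the tray at the start; one to three of them are there
- cured_3: brown cured bar, 64 (x) x 22 x 22 mm, about 50 g, origin at its centre; lies in the tray at the start; one to three of them are there
- fresh_1: pale fresh bar, 22 x 64 (y) x 22 mm, about 50 g, origin at its centre; lies on the bench at the start; two or three fresh bars are there
- fresh_2: pale fresh bar, 22 x 64 (y) x 22 mm, about 50 g, origin at its centre; lies on the bench at the start; two or three fresh bars are there
- fresh_3: pale fresh bar, 22 x 64 (y) x 22 mm, about 50 g, origin at its centre; lies on the bench at the start; two or three fresh bars are there
- control: grey heater control box, fixed, 100 (x) x 80 (y) x 45 mm, origin: centre of its underside; lever-lock toggle on top. The lever turns about the box's y axis through (0, 0, 45 mm). It leans 0.5 rad from vertical to the box's -x (white dot, off) or +x (green dot, on). Its rod ends in a ball 96 mm from the pivot. Steel gate cheeks between the positions rise 28 mm over the box top
- toggle (a joint): angle of the lever: 0 off (leaning 0.5 rad to -x), 1.0 on (leaning 0.5 rad to +x); lean towards +x is (value - 0.5). It stays where it is left, but with the collar down it is locked in either end position by the collar's cross pin behind the gate
- collar (a joint): how far the red collar is lifted along the lever, 0 (down, locked) to 0.016 m (stop). At 0.010 m or more the pin clears the gate and the lever can swing; a spring of 2 to 4 N pulls the collar down, into the gate when the lever stands at either end
- collar_grip (a point): middle of the red collar's grip: sleeve 28 mm in diameter, 30 mm long (34 mm flange above it), coaxial with the lever, 47 mm from the pivot when down; moves with collar and lever; z along the lever away from the pivot, y along the hinge axis. A 34 mm cross pin along y lies 24 mm below this point. Best gripped on its +-y sides
- wash_bottle: bystander: white wash bottle with red spout, 172 mm high, origin under its centre
- jar_blue: bystander: white jar with blue lid, 62 mm wide, 88 mm high
- jar_red: bystander: jar with red lid, 50 mm wide, 72 mm high
- timer: bystander: small bench timer, 72x62x19 mm
- tape: bystander: roll of dark tape, 58 mm wide, 19 mm high
There are look-alikes about, which are no part of the job. Leave any purple look-alike of the fresh_2 alone.

How it is judged:
By the outcome, as a careful person would: the job done as asked, in the order asked, and still so for the second after the job is handed in, with the robot touching nothing.
Of cured_1, cured_2, cured_3 only 1 to 3 are there at a start; the rules pass over those that are not, and their reading is None.
Of fresh_1, fresh_3 only 1 to 2 are there at a start; the rules pass over those that are not, and their reading is None.
At some moment in a run one of fresh_2 may be knocked a few centimetres aside while the robot is not near it.
It also fails if it takes over 184 s, if anything falls off the work surface, if the arm or the gripper's body presses on something with over 40 N, if the wrist force passes 120 N, or if a joint passes its speed limit or range.

## Robot

A 6-joint arm with a two-finger parallel gripper is mounted at the origin on a cart in front of the work surface, level with it; the furniture and walls round the work are solid. World frame = base frame: x ahead of the robot, y to its left, z up, the work surface at z = 0. Lengths are in m, angles in rad, forces in N, time in s.
With the tool pointing down it reaches from about 0.35 to 0.725 m from the base axis. Payload 6 kg.
Tool frame: the origin (TCP) lies on the centre line of the jaws, within the pads' length; the fingertips stand env.nose_length ahead of it and the grasp point (between the pads) lies 2 mm behind it (env.nose_length is the distance from the TCP to the fingertips, in m); z points along the fingers, x is the direction in which the jaws open and shut, and the axes are right-handed (so a half turn about z gives the same grasp; the last joint's range is limited). The gripper opens to 85 mm and grips with 20 to 120 N. Pads are 22 mm wide; open, the fingers measure 114 mm over their backs; the gripper's body (76 mm by 85 mm) begins 54 mm behind the grasp point. The pads swing forward as they close: fully open they stand 13 mm farther back than shut.
Start: joints at [1.497, 0.04, 0.085, 0, -1.615, -0.334], TCP at [0.238, 0.551, 0.248] pointing down, gripper open.
Joint ranges: [-2.56, 2.56], [-1.29, 2.01], [-1.08, 1.49], [-3.29, 1.98], [-2.81, -0.18], [-2.99, 2.99]. Speed limits (rad/s): [2.57, 2.57, 3.01, 3.14, 3.14, 3.14].

## Interface

Orientations are given as a unit quaternion [w, x, y, z].
In Python, from station import env, cams gives the robot as it stands.
- The arm moves only by the tool drive_tool, never from a script. Its argument "series" is a list that holds one entry, the list of rows, each a list of 4 numbers: the shift along the world's x, y, z in mm, then the turn about the world's z in rad. In form: [[[tx, ty, tz, twist], ...]]. A call has 1 to 10 rows; each row is the pose to reach, as a shift and turn from the pose commanded when the call began; what a row does not reach only later rows make up. A row lasts 1/12 s, in which the tool goes at most 41.7 mm and 7.16 degrees, less where a joint would pass 70% of its speed; a pose out of reach is approached as far as the arm can. A call with a gripper value outside its range is refused whole. "grip" is the closure, from -1 (fully open) to 1 (shut), set as the call begins (left out, the last holds). The fingers move at their own pace and stop on an object; "force" is the grip in N (left out, the last holds). Time passes only in rows, so rows that repeat a pose let the fingers close. It gives the time, the measured TCP pose, the force and the opening at its end, in the units of the state.
- env.sense(): the state, without advancing time (a new reading comes with each control period).
- cams.snapshot(name): name is "side" or "top" or "wrist"; returns a dict with "image" (400x640x3 uint8, red, green, blue), "K" (3x3 intrinsics, pixels), "pose" (4x4, takes a point from camera to world coordinates); the wrist camera has in their place "hand_eye" (4x4, takes a point from camera to tool coordinates, whose origin is the TCP and whose axes are the tool frame's). Camera axes: x right, y down, z forward; pixel columns grow to the right and rows downward; lengths in m; the calibration is good to about 2 mm. A picture is of the moment at which its call begins: read the wrist's pose just before it. There is no depth.
- env.sign_off(): hands the job in, once; it reports no verdict.
The state is a dict: "time_s": time; "q": joint angles; "joint_vel": joint speeds; "effort": joint torques, N m; "position": TCP position; "tool_rot": TCP orientation; "force": force on the tool from outside, world axes, zero at the start; "moment": the same for the moment, N m; "width": opening from 0.0 (shut) to 1.0 (fully open).
Only numpy, scipy, OpenCV 4.12 (cv2) and the standard library are available. Lean on these libraries where they do the work, as an engineer would, in place of code of your own. Each camera call takes 0.05 s, during which the arm holds its last target.

## Working session

There is one attempt and no reset: what is moved stays moved. The work goes in short steps, Python scripts to look and compute and a tool call to move; the robot and the scene stay as the last step left them, time stands still between calls to the robot, and variables do not carry over. Pictures are saved under pics/ and viewed, and the job is handed in when it is done.

Besides the shell and the picture viewer there is one more tool, called after "Call:" by a JSON object that holds its "api" and its "payload", one argument or row to a line. drive_tool: Moves the arm, as the interface text tells. Its arguments: {"type":"object","properties":{"series":{"type":"array"},"grip":{"type":"number"},"force":{"type":"number"}},"required":["series"]}

```bash
ls; mkdir -p pics
python3 - <<'E'
from station import env, cams
import cv2
s=env.sense(); print(s, env.nose_length)
for n in ("top","side","wrist"):
    d=cams.snapshot(n); cv2.imwrite(f"pics/{n}0.png",d["image"][:,:,::-1])
    print(n,d["K"],d.get("pose",d.get("hand_eye")))
E
```

```text
pics
{'time_s': 0.0, 'q': array([ 1.49666020e+00,  4.08267791e-02,  8.37827478e-02, -4.73593801e-04,
       -1.61548108e+00, -3.33716593e-01]), 'joint_vel': array([ 4.75757460e-04,  7.55634179e-05,  1.94574040e-03,  4.34334327e-04,
        1.00476859e-03, -4.18201580e-04]), 'effort': array([ 6.03902045e-04, -3.68205678e+01,  3.47407508e+01,  6.93223804e+00,
       -5.44193972e-03,  1.47626359e-06]), 'position': array([0.23777519, 0.55054796, 0.24725296]), 'tool_rot': array([-7.14493382e-04, -5.49262899e-01,  8.35649128e-01, -5.40962759e-04]), 'force': array([ 0.29529623, -0.42283631, -0.92961563]), 'moment': array([ 0.02566659,  0.00831272, -0.0215954 ]), 'width': 0.9993646684195738} 0.017
top [[441.93015796   0.         318.38214795]
 [  0.         441.93015796 198.75184172]
 [  0.           0.           1.        ]] [[ 0.00367469 -0.99296942  0.1183141   0.31890599]
 [-0.99998031 -0.00304696  0.0054861  -0.08619162]
 [-0.00508703 -0.11833193 -0.99296107  1.91534139]
 [ 0.          0.          0.          1.        ]]
side [[477.70356173   0.         320.17487606]
 [  0.         477.70356173 197.89155036]
 [  0.           0.           1.        ]] [[ 0.9264762  -0.19916278  0.31933687  0.03616408]
 [-0.37634697 -0.48533213  0.78918672 -1.28738979]
 [-0.00219218 -0.85134418 -0.52460298  0.88277747]
 [ 0.          0.          0.          1.        ]]
wrist [[338.43215722   0.         319.58519672]
 [  0.         338.43215722 202.40746573]
 [  0.           0.           1.        ]] [[ 9.99998808e-01  1.50622772e-03 -3.40112472e-04 -1.90178728e-03]
 [-1.36766850e-03  9.66209793e-01  2.57753302e-01 -6.52852585e-02]
 [ 7.16855170e-04 -2.57752529e-01  9.66210702e-01 -1.24575350e-01]
 [ 0.00000000e+00  0.00000000e+00  0.00000000e+00  1.00000000e+00]]
```

View pics/top0.png

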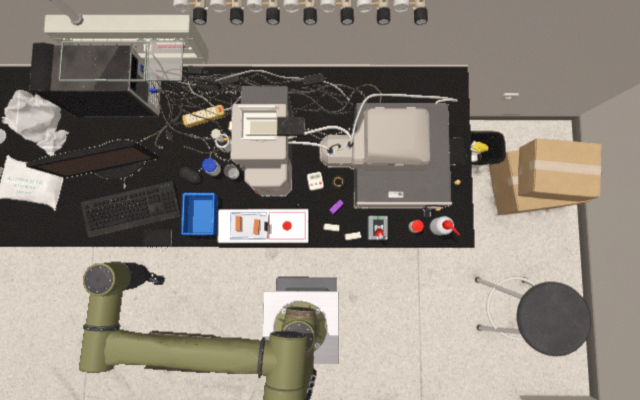

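View pics/side0.png

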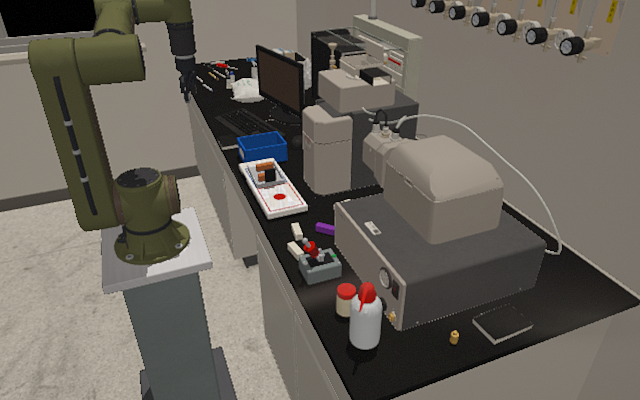

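View pics/wrist0.png

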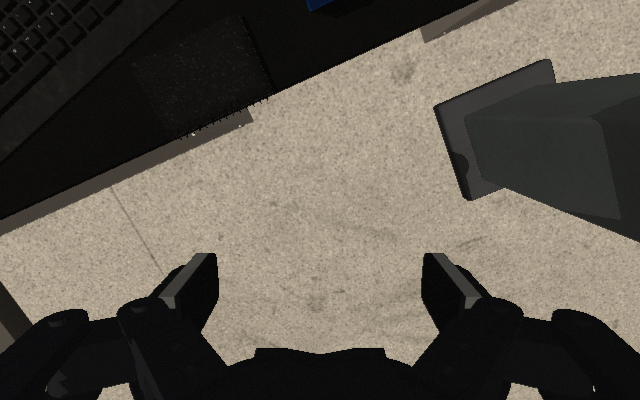

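```bash
cat > h.py <<'E'
from station import env, cams
import numpy as np, cv2
from scipy.spatial.transform import Rotation as R
def snap(n,fn=None):
    s=env.sense(); d=cams.snapshot(n)
    if n=="wrist":
        T=np.eye(4); q=s["tool_rot"]; T[:3,:3]=R.from_quat([q[1],q[2],q[3],q[0]]).as_matrix(); T[:3,3]=s["position"]
        d["pose"]=T@d["hand_eye"]
    if fn: cv2.imwrite("pics/"+fn,d["image"][:,:,::-1])
    return d
def ray(d,u,v,z):
    r=d["pose"][:3,:3]@np.array([(u-d["K"][0,2])/d["K"][0,0],(v-d["K"][1,2])/d["K"][1,1],1.]); o=d["pose"][:3,3]
    return o+r*(z-o[2])/r[2]
def proj(d,p):
    c=np.linalg.inv(d["pose"])@np.array([*p,1.]); return (d["K"]@(c[:3]/c[2]))[:2]
def crop(d,x0,y0,x1,y1,k,fn): cv2.imwrite("pics/"+fn,cv2.resize(d["image"][y0:y1,x0:x1,::-1],None,fx=k,fy=k,interpolation=cv2.INTER_CUBIC))
def st():
    s=env.sense(); return s["time_s"],s["position"].round(4),R.from_quat(np.roll(s["tool_rot"],-1)).as_euler('ZYX').round(4),s["force"].round(1),round(float(s["width"]),3)
E
python3 - <<'E'
from h import *
d=snap("top"); crop(d,170,170,470,260,2.6,"top1.png")
d2=snap("side"); crop(d2,220,120,400,360,2.5,"side1.png")
for n,u,v,z in [("plateL",218,226,.03),("plateR",308,226,.03),("reddot",287,226,.03),("boxL",182,214,.075),("fA",331,227,.022),("fB",353,236,.022),("purple",336,206,.02),("ctl",377,228,.045),("jar",416,227,.07)]:
    print(n,ray(d,u,v,z).round(3))
E
```

```text
plateL [0.425 0.352 0.03 ]
plateR [ 0.426 -0.032  0.03 ]
reddot [0.426 0.058 0.03 ]
boxL [0.472 0.494 0.075]
fA [ 0.423 -0.13   0.022]
fB [ 0.385 -0.224  0.022]
purple [ 0.514 -0.152  0.02 ]
ctl [ 0.418 -0.324  0.045]
jar [ 0.421 -0.483  0.07 ]
```

View pics/top1.png

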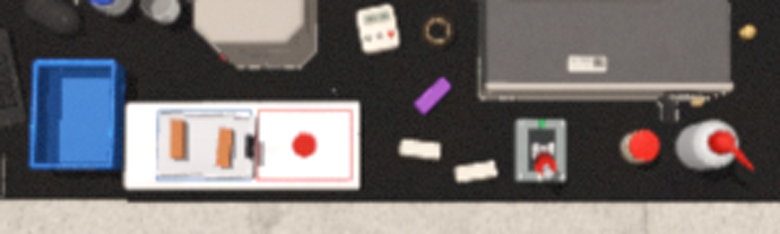

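View pics/side1.png

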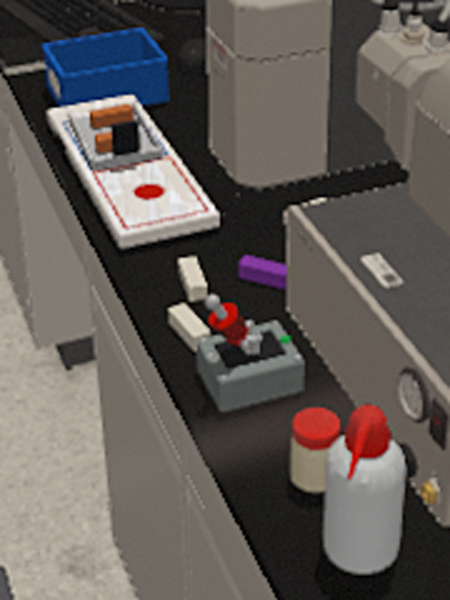

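Call:
{"api": "drive_tool", "payload": {
  "series": [
    [[20,-39,10,-0.116],[40,-78,20,-0.232],[60,-117,30,-0.35],[80,-156,40,-0.465],[100,-195,53,-0.58],[120,-234,53,-0.7],[140,-273,53,-0.81],[160,-312,53,-0.93],[176,-351,53,-1.05],[192,-391,53,-1.162]]
  ],
  "grip": -1,
  "force": 30
}}

```text
time_s: 1.08
position: [0.4206, 0.181, 0.3014]
tool_rot: [0.0, 0.002, 1.0, 0.0]
force: [1.2, 0.6, -0.1]
width: 0.999
```

Call:
{"api": "drive_tool", "payload": {
  "series": [
    [[0,0,0,0],[0,0,0,0],[0,0,0,0]]
  ]
}}

```text
time_s: 1.33
position: [0.4203, 0.1828, 0.3011]
tool_rot: [-0.0, -0.0, 1.0, 0.0]
force: [-0.0, 0.5, 0.6]
width: 1.0
```

Run:
```python
from h import *
print(st(), env.sense()["q"].round(2)); d=snap("wrist","w1.png")
```

```text
(1.3333, array([0.4203, 0.1828, 0.3011]), array([-3.1407e+00, -3.0000e-04,  3.1413e+00]), array([-0. ,  0.5,  0.6]), 1.0) [ 0.85 -0.33 -0.15 -0.   -1.75 -0.85]
```

View pics/w1.png

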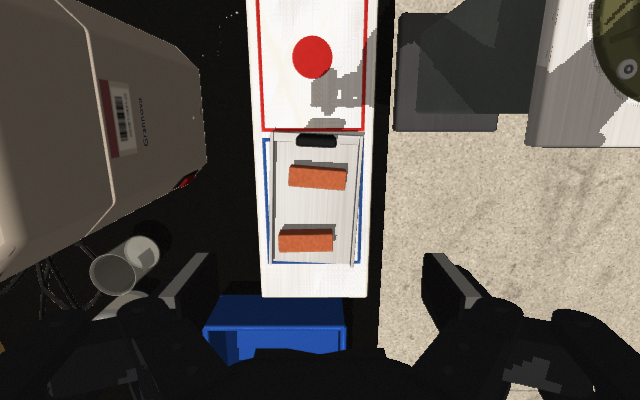

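Run:
```python
from h import *
d=snap("wrist"); crop(d,240,110,400,310,3.9,"w1c.png")
im=d["image"]; hsv=cv2.cvtColor(im,cv2.COLOR_RGB2HSV)
red=((hsv[...,0]<6)|(hsv[...,0]>174))&(hsv[...,1]>150)&(hsv[...,2]>90)
n,l,s,c=cv2.connectedComponentsWithStats(red.astype(np.uint8))
for i in range(1,n):
    if s[i,4]>60: print("red",s[i],c[i],ray(d,*c[i],.03).round(4))
br=(hsv[...,0]>6)&(hsv[...,0]<14)&(hsv[...,1]>120)&(hsv[...,2]>120)
n,l,s,c=cv2.connectedComponentsWithStats(br.astype(np.uint8))
for i in range(1,n):
    if s[i,4]>200: print("br",s[i],c[i],ray(d,*c[i],.056).round(4))
blue=(hsv[...,0]>100)&(hsv[...,0]<125)&(hsv[...,1]>120)&(hsv[...,2]>60)
blue[285:]=0
ys,xs=np.nonzero(blue)
for v in (150,170,200,230,255): print(v,xs[ys==v])
for u in (275,290,310,330,350): print(u,ys[xs==u])
```

```text
red [ 256    0  112  131 1083] [312.06832872  81.73961219] [0.4296 0.0879 0.03  ]
red [ 292   35   40   43 1341] [311.80760626  56.11483967] [0.4298 0.0616 0.03  ]
br [ 288  167   58   23 1067] [316.63261481 177.74507966] [0.4242 0.1906 0.056 ]
br [278 234  55  18 902] [305.02882483 242.29268293] [0.4377 0.2672 0.056 ]
150 [263 264]
170 [264 265 361 362]
200 [265 266 267 359 360 361]
230 [267 268 359 360]
255 [268 358 359]
275 [261 262]
290 [262]
310 []
330 []
350 []
```

View pics/w1c.png

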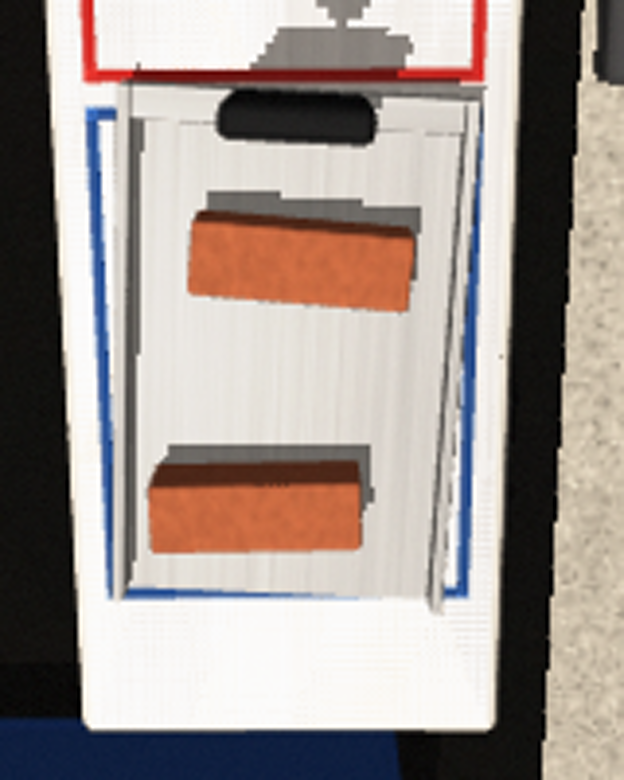

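Run:
```python
from h import *
d=snap("wrist")
C=lambda x,y:(240+x/3.9,110+y/3.9)
for n,x,y,z in [("tabL",218,123,.096),("tabR",376,126,.096),("blueTL",90,112,.03),("blueBL",112,595,.03),("blueBR",463,597,.03),("redBL",88,78,.03),("redBR",482,78,.03),("plBL",85,728,.03),("plBR",494,728,.03),("trBL",115,598,.046),("trTL",118,88,.046),("trTR",480,95,.046),("trBR",440,610,.046)]:
    print(n,ray(d,*C(x,y),z).round(4))
# plate edges via gray rows
g=d["image"].min(2)
for v in (20,100,200,280):
    xs=np.nonzero(g[v,240:395]>150)[0]+240; print(v,xs[0],xs[-1],ray(d,xs[0],v,.03).round(4),ray(d,xs[-1],v,.03).round(4))
for u,v in [(204,325),(345,325),(216,296),(345,296)]: print("box",ray(d,u,v,.075).round(4))
t=snap("top")
for u,v in [(31,60),(125,60),(30,168),(121,170)]: print("boxtop",ray(t,170+u/2.6,170+v/2.6,.075).round(4))
```

```text
tabL [0.4438 0.148  0.096 ]
tabR [0.4048 0.1485 0.096 ]
blueTL [0.4861 0.1505 0.03  ]
blueBL [0.4849 0.3055 0.03  ]
blueBR [0.3706 0.3057 0.03  ]
redBL [0.4863 0.1406 0.03  ]
redBR [0.3707 0.1401 0.03  ]
plBL [0.4956 0.354  0.03  ]
plBR [0.3585 0.3534 0.03  ]
trBL [0.4814 0.299  0.046 ]
trTL [0.4753 0.1425 0.046 ]
trTR [0.3731 0.144  0.046 ]
trBR [0.3797 0.3027 0.046 ]
20 247 394 [0.4983 0.0268 0.03  ] [0.3428 0.0261 0.03  ]
100 251 393 [0.4979 0.1078 0.03  ] [0.339  0.1071 0.03  ]
200 256 394 [0.4974 0.2235 0.03  ] [0.3308 0.2227 0.03  ]
280 261 394 [0.4957 0.33   0.03  ] [0.3243 0.3292 0.03  ]
box [0.5573 0.3653 0.075 ]
box [0.3899 0.3646 0.075 ]
box [0.5402 0.3268 0.075 ]
box [0.3908 0.3262 0.075 ]
boxtop [0.5605 0.4981 0.075 ]
boxtop [0.5609 0.3459 0.075 ]
boxtop [0.3862 0.4927 0.075 ]
boxtop [0.3835 0.3469 0.075 ]
```

Call:
{"api": "drive_tool", "payload": {
  "series": [
    [[4,-35,-30,-0.04],[4,-35,-65,-0.04],[4,-35,-100,-0.04],[4,-35,-130,-0.04],[4,-35,-160,-0.04],[4,-35,-180,-0.04],[4,-35,-195,-0.04],[4,-35,-205,-0.04],[4,-35,-205,-0.04]]
  ]
}}

```text
time_s: 2.28
position: [0.4231, 0.148, 0.094]
tool_rot: [-0.002, 0.019, 1.0, -0.001]
force: [0.0, -0.5, -0.2]
width: 1.0
```

Run:
```python
from h import *
print(st()); d=snap("wrist","w2.png")
```

```text
(2.2833, array([0.4231, 0.148 , 0.094 ]), array([ 3.1041, -0.0032, -3.1394]), array([ 0. , -0.5, -0.2]), 1.0)
```

View pics/w2.png

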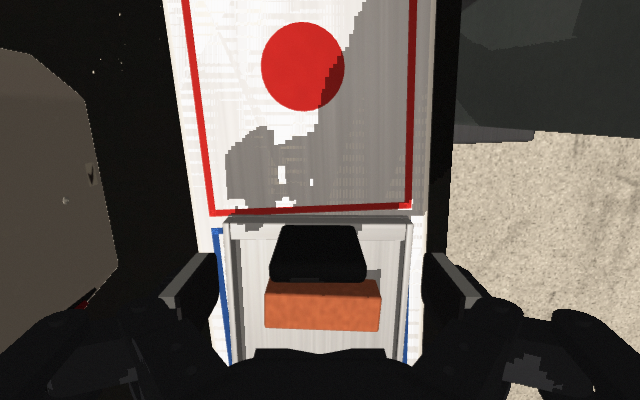

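Run:
```python
from h import *
d=snap("wrist")
s=env.sense()
print(proj(d,s["position"]))
for u,v in [(269,281),(366,281),(269,268),(366,268)]: print(ray(d,u,v,.096).round(4))
crop(d,220,200,420,360,3.5,"w2c.png")
```

```text
[320.19469385 276.17312579]
[0.4453 0.1502 0.096 ]
[0.406  0.1517 0.096 ]
[0.4449 0.1445 0.096 ]
[0.406  0.1459 0.096 ]
```

View pics/w2c.png

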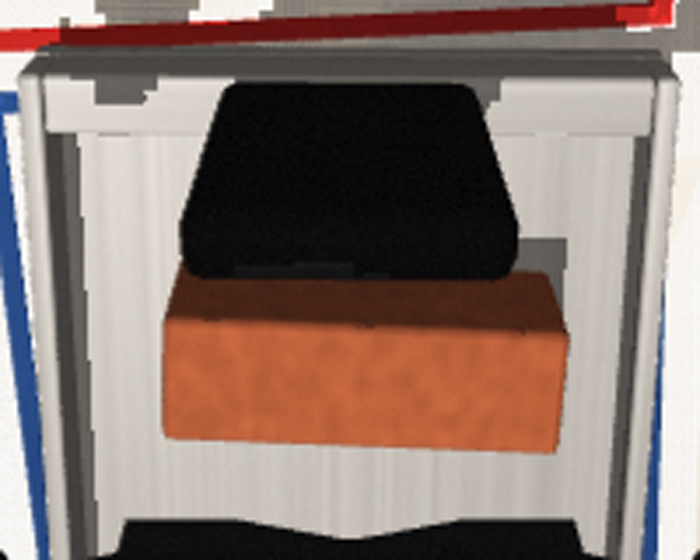

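Call:
{"api": "drive_tool", "payload": {
  "series": [
    [[2,-2,-10,0],[2,-2,-20,0],[2,-2,-20,0]]
  ]
}}

```text
time_s: 2.63
position: [0.4255, 0.1454, 0.074]
tool_rot: [-0.001, 0.02, 1.0, -0.001]
force: [0.7, -0.5, 0.2]
width: 1.001
```

Call:
{"api": "drive_tool", "payload": {
  "series": [
    [[0,0,0,0],[0,0,0,0],[0,0,0,0],[0,0,0,0],[0,0,0,0],[0,0,0,0],[0,0,0,0]]
  ],
  "grip": 1,
  "force": 30
}}

```text
time_s: 3.22
position: [0.4266, 0.146, 0.0768]
tool_rot: [0.0, 0.019, 1.0, 0.0]
force: [-0.7, 0.2, 3.5]
width: 0.464
```

Call:
{"api": "drive_tool", "payload": {
  "series": [
    [[0,0,0,0],[0,0,0,0],[0,0,0,0],[0,0,0,0]]
  ],
  "force": 100
}}

```text
time_s: 3.55
position: [0.4268, 0.146, 0.0771]
tool_rot: [0.001, 0.019, 1.0, 0.0]
force: [0.3, -0.5, 5.6]
width: 0.45
```

Call:
{"api": "drive_tool", "payload": {
  "series": [
    [[0,0,4,0],[0,0,12,0],[0,0,22,0],[0,0,34,0],[0,0,46,0],[0,0,57,0],[0,0,65,0],[0,0,70,0],[0,0,70,0]]
  ]
}}

```text
time_s: 4.3
position: [0.4268, 0.1462, 0.1478]
tool_rot: [0.001, 0.019, 1.0, 0.001]
force: [-0.6, -0.2, -2.9]
width: 0.453
```

Run:
```python
from h import *
print(st()); d=snap("side"); crop(d,200,90,360,250,4,"s2.png")
```

```text
(4.3, array([0.4268, 0.1462, 0.1478]), array([3.1027e+00, 1.6000e-03, 3.1402e+00]), array([-0.6, -0.2, -2.9]), 0.453)
```

View pics/s2.png

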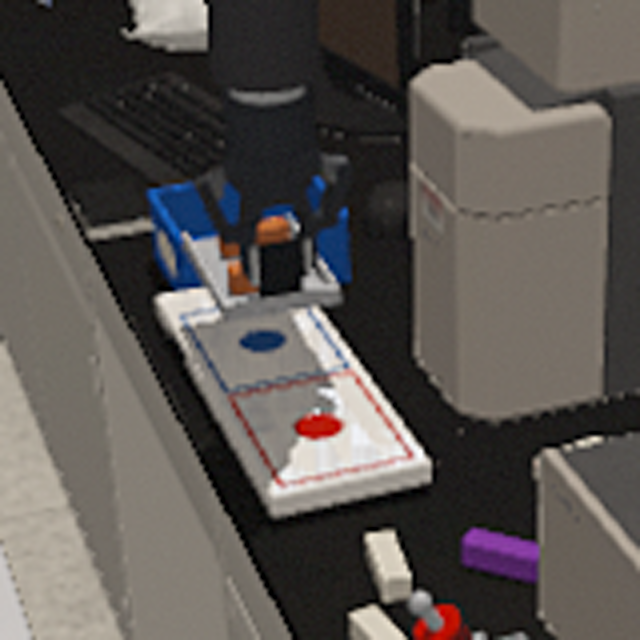

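Call:
{"api": "drive_tool", "payload": {
  "series": [
    [[5,8,5,0.01],[12,25,8,0.02],[20,45,8,0.03],[25,65,8,0.04],[28,82,8,0.04],[28,96,8,0.04],[28,104,8,0.04],[28,106,8,0.04],[28,106,8,0.04]]
  ]
}}

```text
time_s: 5.1
position: [0.4541, 0.2521, 0.1539]
tool_rot: [-0.0, -0.001, 1.0, -0.0]
force: [0.0, -0.6, -3.3]
width: 0.454
```

Run:
```python
from h import *
print(st()); d=snap("side"); crop(d,200,90,360,250,4,"s3.png"); d=snap("wrist","w3.png")
```

```text
(5.1, array([0.4541, 0.2521, 0.1539]), array([-3.1399e+00, -6.0000e-04, -3.1409e+00]), array([ 0. , -0.6, -3.3]), 0.454)
```

View pics/s3.png

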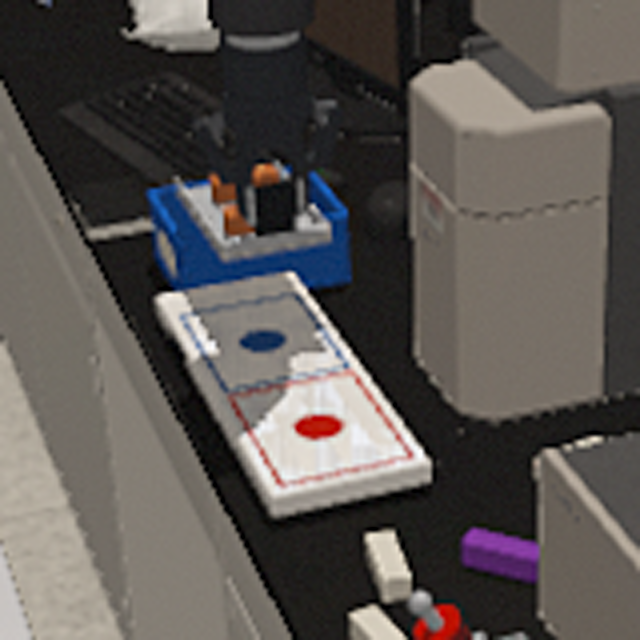

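View pics/w3.png

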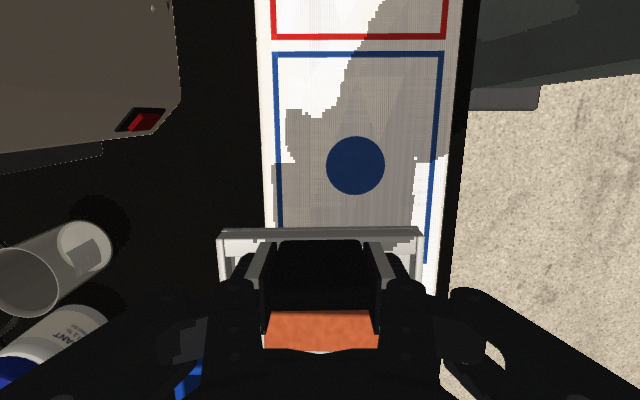

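Call:
{"api": "drive_tool", "payload": {
  "series": [
    [[0,0,-8,0],[0,0,-16,0],[0,0,-23,0],[0,0,-28,0],[0,0,-31,0],[0,0,-31,0]]
  ]
}}

```text
time_s: 5.7
position: [0.4542, 0.2516, 0.1227]
tool_rot: [-0.0, -0.0, 1.0, -0.0]
force: [0.4, -0.2, -2.4]
width: 0.447
```

Run:
```python
from h import *
print(st()); d=snap("wrist"); 
im=d["image"]; hsv=cv2.cvtColor(im,cv2.COLOR_RGB2HSV)
m=(hsv[...,0]>100)&(hsv[...,0]<125)&(hsv[...,1]>100)&(hsv[...,2]>40)
n,l,s,c=cv2.connectedComponentsWithStats(m.astype(np.uint8))
for i in range(1,n):
    if s[i,4]>300: print(s[i],c[i],ray(d,s[i,0]+s[i,2]/2,s[i,1]+s[i,3]/2,.03).round(4))
```

```text
(5.7, array([0.4542, 0.2516, 0.1227]), array([-3.1407e+00, -4.0000e-04, -3.1410e+00]), array([ 0.4, -0.2, -2.4]), 0.447)
[ 265   42  198  241 3773] [368.87251524 114.18155314] [0.4266 0.2196 0.03  ]
[ 327  140   67   66 3455] [359.97916064 172.34327062] [0.4286 0.2264 0.03  ]
[164 358  39  42 596] [187.16610738 382.98154362] [0.5599 0.3876 0.03  ]
```

Call:
{"api": "drive_tool", "payload": {
  "series": [
    [[0,0,-1,0],[0,0,-2,0],[0,2,2,0],[0,5,8,0],[0,9,16,0],[0,12,21,0],[0,15,25,0],[0,15,25,0]]
  ],
  "force": 20
}}

```text
time_s: 6.42
position: [0.4547, 0.2679, 0.1497]
tool_rot: [0.001, -0.001, 1.0, 0.001]
force: [-0.2, 0.4, -1.7]
width: 0.454
```

Run:
```python
from h import *
print(st()); d=snap("side"); crop(d,200,90,360,250,4,"s4.png"); d=snap("wrist","w4.png")
```

```text
(6.4167, array([0.4547, 0.2679, 0.1497]), array([-3.1400e+00,  1.4000e-03,  3.1402e+00]), array([-0.2,  0.4, -1.7]), 0.454)
```

View pics/s4.png

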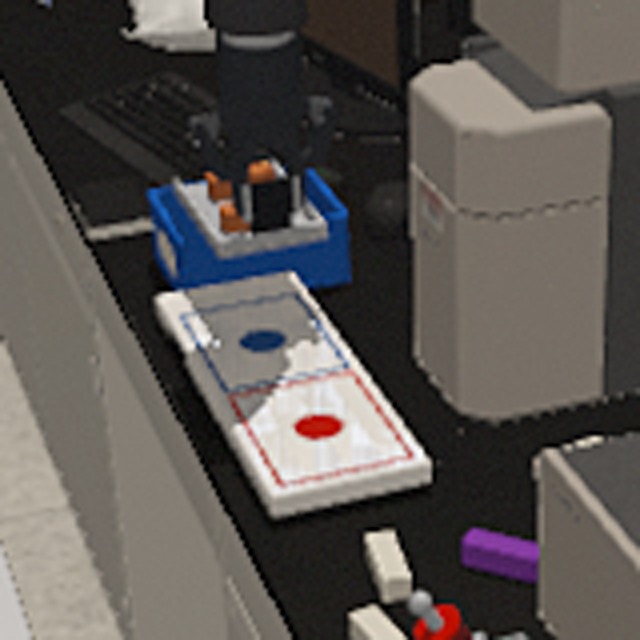

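View pics/w4.png

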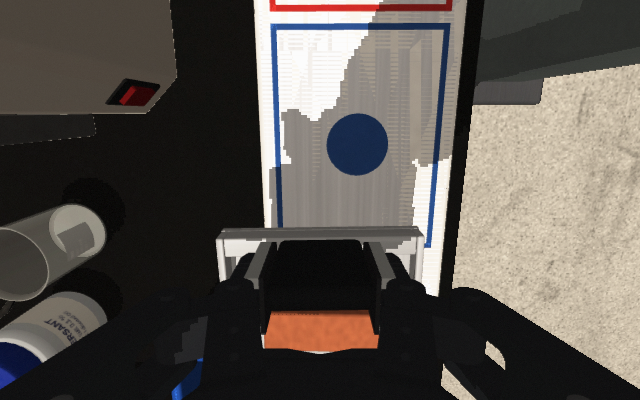

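Call:
{"api": "drive_tool", "payload": {
  "series": [
    [[0,0,0,0],[0,-5,4,0],[-5,-20,4,0],[-12,-42,4,0],[-20,-66,4,0],[-26,-88,4,0],[-26,-104,2,0.003],[-26,-113,0,0.006],[-26,-117,0,0.007],[-26,-117,0,0.007]]
  ],
  "force": 100
}}

```text
time_s: 7.35
position: [0.4284, 0.1493, 0.1483]
tool_rot: [0.0, -0.003, 1.0, 0.0]
force: [-0.0, 0.5, -3.2]
width: 0.451
```

Call:
{"api": "drive_tool", "payload": {
  "series": [
    [[0,0,-12,0],[0,0,-28,0],[0,0,-44,0],[0,0,-57,0],[0,0,-65,0],[0,0,-69,0],[0,0,-71,0],[0,0,-71,0]]
  ]
}}

```text
time_s: 8.02
position: [0.4286, 0.1503, 0.0776]
tool_rot: [0.0, -0.004, 1.0, 0.0]
force: [-0.8, 0.9, -2.6]
width: 0.453
```

Call:
{"api": "drive_tool", "payload": {
  "series": [
    [[0,0,-1,0],[0,0,-2,0],[0,0,-2,0]]
  ],
  "force": 20
}}

```text
time_s: 8.27
position: [0.429, 0.1503, 0.0771]
tool_rot: [0.001, -0.004, 1.0, 0.001]
force: [-2.8, 0.0, 4.4]
width: 0.454
```

Call:
{"api": "drive_tool", "payload": {
  "series": [
    [[0,0,0,0],[0,0,0,0],[0,0,8,0],[0,0,16,0],[0,0,24,0],[0,0,24,0]]
  ],
  "grip": -0.15
}}

```text
time_s: 8.77
position: [0.4294, 0.1505, 0.102]
tool_rot: [0.002, -0.004, 1.0, 0.001]
force: [-0.4, 0.5, 0.2]
width: 0.576
```

Run:
```python
from h import *
print(st()); d=snap("wrist","w5.png");d=snap("side"); crop(d,200,90,360,250,4,"s5.png")
```

```text
(8.7667, array([0.4294, 0.1505, 0.102 ]), array([-3.1334,  0.0034,  3.1397]), array([-0.4,  0.5,  0.2]), 0.576)
```

View pics/w5.png

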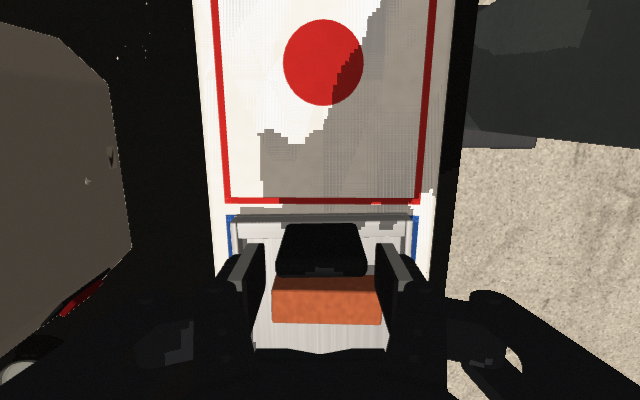

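View pics/s5.png

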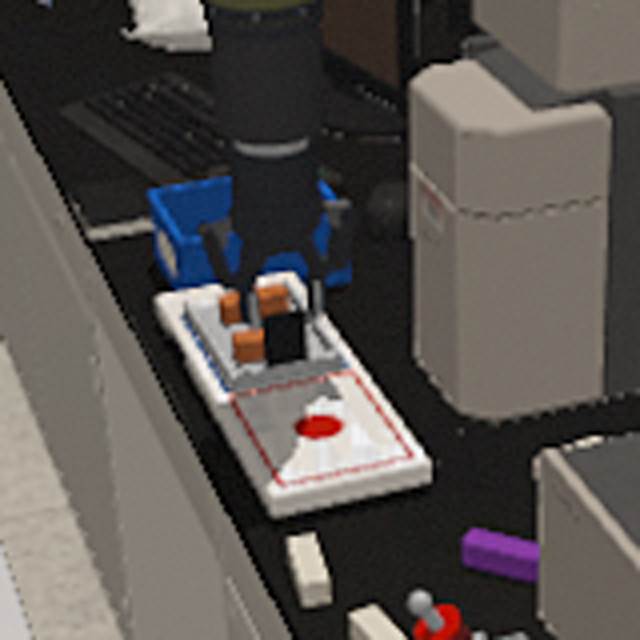

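Call:
{"api": "drive_tool", "payload": {
  "series": [
    [[0,0,-1,0],[0,0,-1,0],[0,0,-1,0],[0,0,-1,0],[0,0,-1,0],[0,0,-1,0]]
  ],
  "grip": 1,
  "force": 100
}}

```text
time_s: 9.37
position: [0.4286, 0.1499, 0.0991]
tool_rot: [0.0, -0.004, 1.0, -0.0]
force: [-2.1, 0.0, 6.4]
width: 0.425
```

Call:
{"api": "drive_tool", "payload": {
  "series": [
    [[0,0,3,0],[0,0,8,0],[0,0,14,0],[0,0,20,0],[0,0,20,0]]
  ]
}}

```text
time_s: 9.78
position: [0.4288, 0.1501, 0.1196]
tool_rot: [0.001, -0.004, 1.0, 0.0]
force: [-0.2, 0.0, -2.4]
width: 0.429
```

Run:
```python
from h import *
print(st()); d=snap("wrist","w6.png");d=snap("side"); crop(d,200,90,360,250,4,"s6.png")
```

```text
(9.7833, array([0.4288, 0.1501, 0.1196]), array([-3.1335e+00,  1.3000e-03,  3.1410e+00]), array([-0.2,  0. , -2.4]), 0.429)
```

View pics/w6.png

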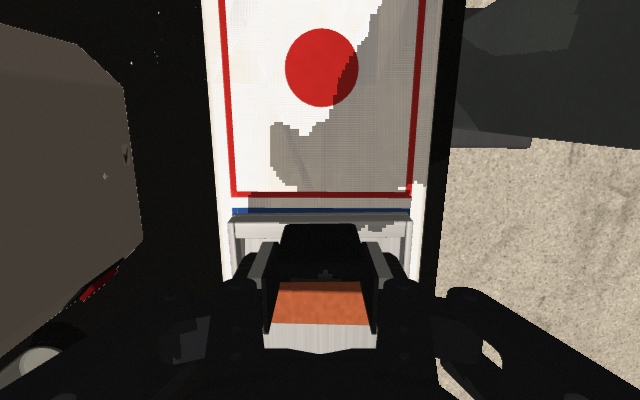

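View pics/s6.png

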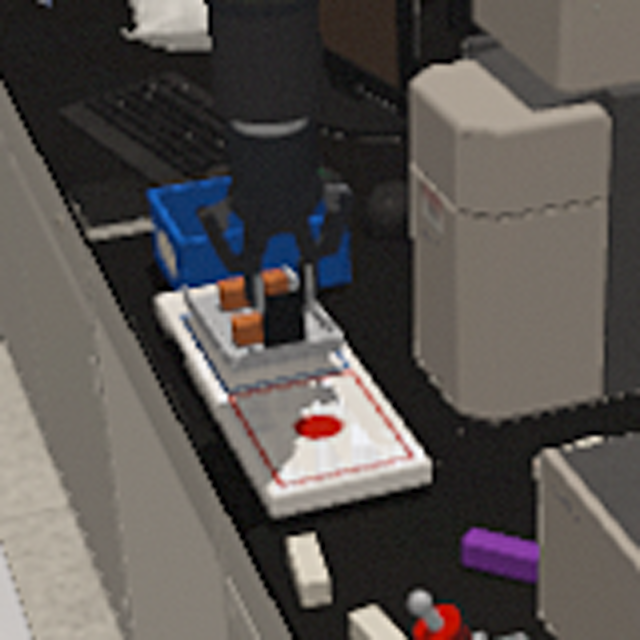

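Call:
{"api": "drive_tool", "payload": {
  "series": [
    [[0,0,14,0],[0,0,30,0],[0,4,45,0],[5,18,55,0],[12,38,55,0],[19,60,55,0],[25,80,55,0],[28,95,55,0],[28,103,55,-0.003],[28,103,55,-0.006]]
  ]
}}

```text
time_s: 10.72
position: [0.456, 0.2538, 0.1722]
tool_rot: [-0.001, -0.001, 1.0, -0.001]
force: [-0.2, 0.1, -2.7]
width: 0.427
```

Run:
```python
from h import *
print(st()); d=snap("side"); crop(d,200,90,360,250,4,"s7.png")
```

```text
(10.7167, array([0.456 , 0.2538, 0.1722]), array([-3.1388e+00, -1.5000e-03, -3.1405e+00]), array([-0.2,  0.1, -2.7]), 0.427)
```

View pics/s7.png

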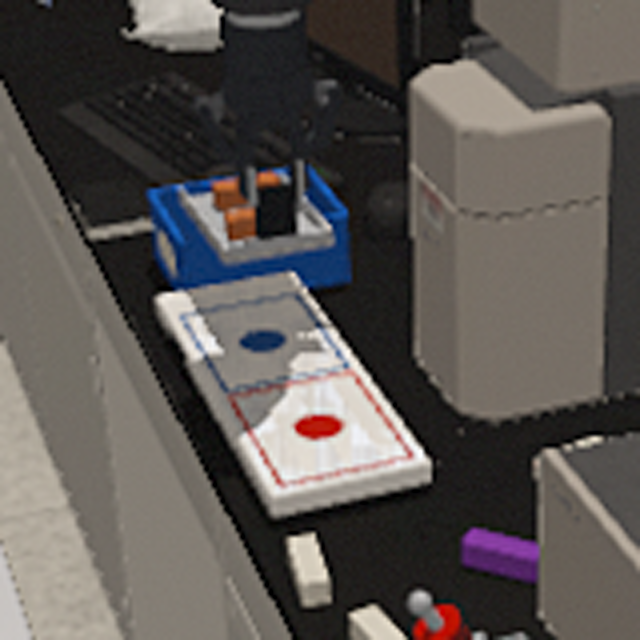

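Call:
{"api": "drive_tool", "payload": {
  "series": [
    [[0,0,-6,0],[0,0,-12,0],[0,0,-17,0],[0,0,-17,0],[0,0,-17,0]]
  ]
}}

```text
time_s: 11.18
position: [0.4562, 0.2523, 0.1558]
tool_rot: [-0.0, -0.001, 1.0, -0.0]
force: [-0.2, 0.2, -2.9]
width: 0.428
```

Call:
{"api": "drive_tool", "payload": {
  "series": [
    [[0,0,0,0],[0,0,0,0],[0,0,0,0],[0,4,8,0],[0,8,15,0],[0,8,15,0]]
  ],
  "force": 20
}}

```text
time_s: 11.68
position: [0.4572, 0.2621, 0.1738]
tool_rot: [0.001, -0.001, 1.0, 0.001]
force: [0.2, 0.3, -1.7]
width: 0.43
```

Run:
```python
from h import *
print(st()); d=snap("side"); crop(d,200,90,360,250,4,"s8.png");d=snap("wrist","w8.png")
```

```text
(11.6833, array([0.4572, 0.2621, 0.1738]), array([-3.1391e+00,  3.0000e-03,  3.1394e+00]), array([ 0.2,  0.3, -1.7]), 0.43)
```

View pics/s8.png

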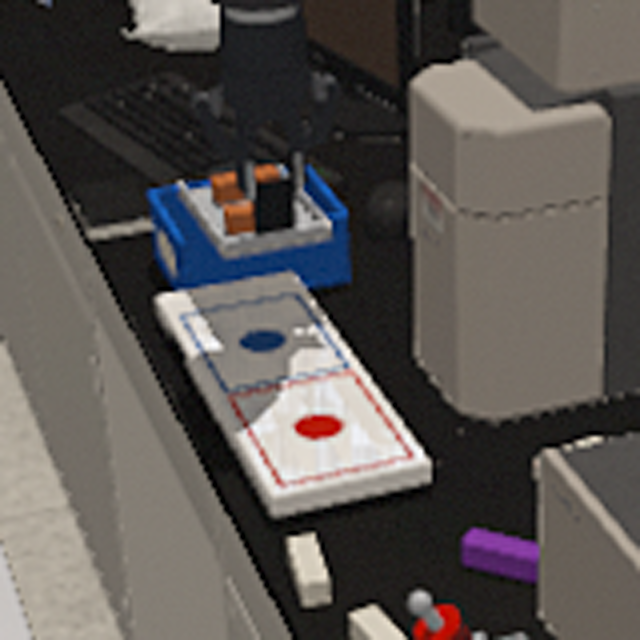

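View pics/w8.png

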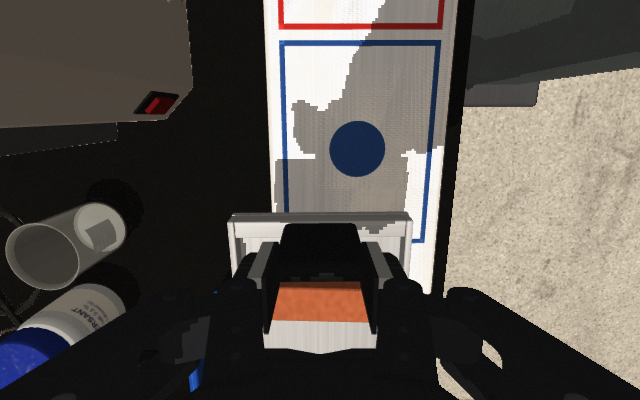

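Call:
{"api": "drive_tool", "payload": {
  "series": [
    [[0,6,8,0],[0,12,16,0],[0,18,24,0],[0,24,30,0],[0,30,36,0],[0,30,36,0]]
  ]
}}

```text
time_s: 12.28
position: [0.4567, 0.2924, 0.2089]
tool_rot: [0.001, -0.001, 1.0, 0.001]
force: [0.2, 0.5, -3.3]
width: 0.427
```

Run:
```python
from h import *
print(st()); d=snap("side"); crop(d,200,90,360,250,4,"s9.png");d=snap("wrist","w9.png")
```

```text
(12.2833, array([0.4567, 0.2924, 0.2089]), array([-3.1387e+00,  1.6000e-03,  3.1400e+00]), array([ 0.2,  0.5, -3.3]), 0.427)
```

View pics/s9.png

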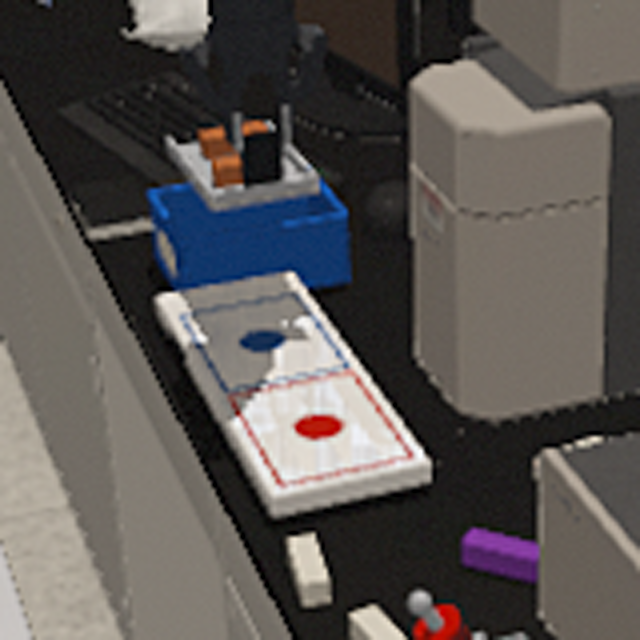

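View pics/w9.png

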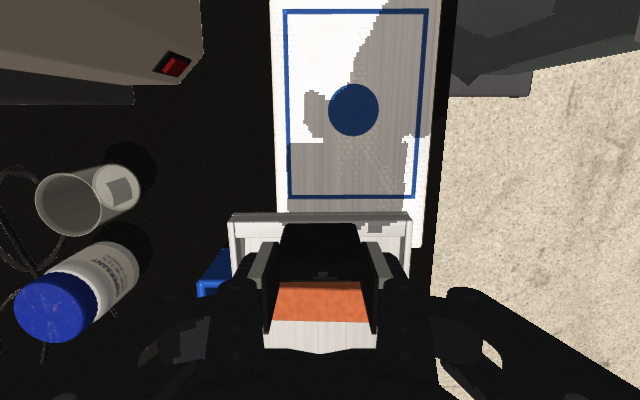

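Call:
{"api": "drive_tool", "payload": {
  "series": [
    [[0,-12,0,0],[0,-35,0,0],[0,-60,0,0],[0,-82,0,0],[0,-96,-8,0],[0,-100,-28,0],[0,-100,-48,0],[0,-100,-66,0],[0,-100,-77,0],[0,-100,-77,0]]
  ],
  "force": 40
}}

```text
time_s: 13.22
position: [0.4549, 0.1895, 0.1271]
tool_rot: [-0.002, -0.001, 1.0, -0.001]
force: [0.6, -0.8, -3.0]
width: 0.43
```

Call:
{"api": "drive_tool", "payload": {
  "series": [
    [[0,4,0,0],[0,9,0,0],[0,13,0,0],[0,13,0,0],[0,13,0,0]]
  ],
  "force": 20
}}

```text
time_s: 13.63
position: [0.4565, 0.2045, 0.1309]
tool_rot: [0.0, -0.001, 1.0, 0.0]
force: [0.1, -0.4, -3.2]
width: 0.426
```

Run:
```python
from h import *
print(st(),env.sense()["moment"]); d=snap("side"); crop(d,200,90,360,250,4,"s10.png");d=snap("wrist","w10.png")
```

```text
(13.6333, array([0.4565, 0.2045, 0.1309]), array([-3.1388e+00,  5.0000e-04,  3.1411e+00]), array([ 0.1, -0.4, -3.2]), 0.426) [-0.18179775 -0.0013917   0.06624288]
```

View pics/s10.png

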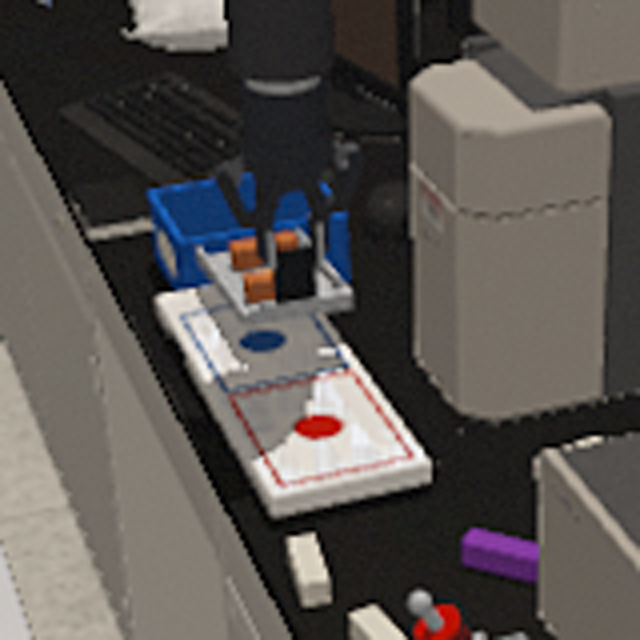

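Call:
{"api": "drive_tool", "payload": {
  "series": [
    [[0,2,0,0],[0,4,0,0],[0,6,0,0],[0,8,0,0],[0,8,0,0]]
  ]
}}

```text
time_s: 14.15
position: [0.4563, 0.2118, 0.1303]
tool_rot: [-0.0, -0.001, 1.0, -0.0]
force: [-0.3, -1.1, -2.6]
width: 0.425
```

Run:
```python
from h import *
print(st(),env.sense()["moment"])
```

```text
(14.15, array([0.4563, 0.2118, 0.1303]), array([-3.1395e+00, -3.0000e-04, -3.1407e+00]), array([-0.3, -1.1, -2.6]), 0.425) [-0.57879463  0.05959557  0.02387207]
```

Call:
{"api": "drive_tool", "payload": {
  "series": [
    [[0,2,0,0],[0,4,0,0],[0,5,0,0],[0,5,0,0]]
  ]
}}

```text
time_s: 14.48
position: [0.4557, 0.2126, 0.1304]
tool_rot: [-0.001, -0.0, 1.0, -0.005]
force: [-3.8, -14.9, 3.1]
width: 0.427
```

Run:
```python
from h import *
print(st(),env.sense()["moment"]);d=snap("side"); crop(d,200,90,360,250,4,"s11.png");d=snap("wrist","w11.png")
```

```text
(14.4833, array([0.4557, 0.2126, 0.1304]), array([-3.1415e+00, -2.9000e-03, -3.1322e+00]), array([ -3.8, -14.9,   3.1]), 0.427) [-5.5160956   1.2572518  -0.13582524]
```

View pics/s11.png

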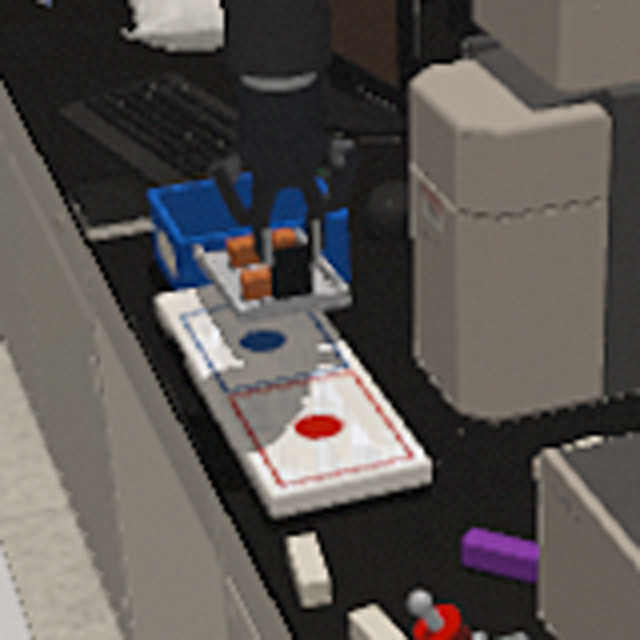

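View pics/w11.png

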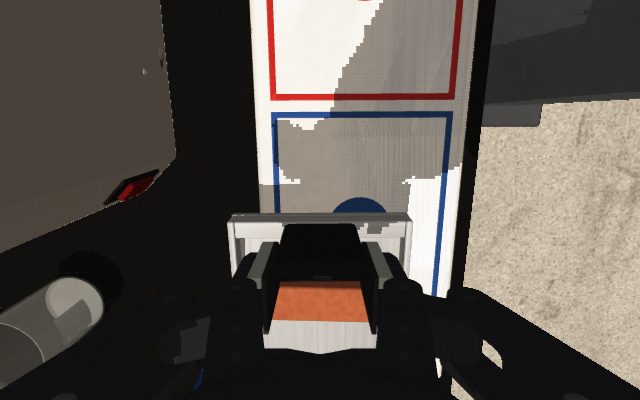

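Call:
{"api": "drive_tool", "payload": {
  "series": [
    [[0,-6,0,0],[0,-16,2,0],[-8,-30,2,0],[-16,-45,2,0],[-24,-57,2,0.003],[-27,-65,0,0.005],[-27,-66,-10,0.007],[-27,-66,-20,0.007],[-27,-66,-27,0.007],[-27,-66,-27,0.007]]
  ],
  "force": 40
}}

```text
time_s: 15.42
position: [0.4286, 0.1508, 0.1007]
tool_rot: [-0.002, -0.004, 1.0, -0.001]
force: [-0.6, 0.4, -2.3]
width: 0.43
```

Call:
{"api": "drive_tool", "payload": {
  "series": [
    [[0,0,-2,0],[0,0,-4,0],[0,0,-4,0]]
  ],
  "force": 20
}}

```text
time_s: 15.67
position: [0.4296, 0.1512, 0.0994]
tool_rot: [0.0, -0.005, 1.0, 0.0]
force: [-0.1, 1.2, -2.0]
width: 0.427
```

Run:
```python
from h import *
print(st(),env.sense()["moment"]);d=snap("wrist","w12.png");crop(d,220,190,420,330,4,"w12c.png")
```

```text
(15.6667, array([0.4296, 0.1512, 0.0994]), array([-3.1323e+00,  3.0000e-04,  3.1414e+00]), array([-0.1,  1.2, -2. ]), 0.427) [ 0.11195514 -0.03225286 -0.00018255]
```

View pics/w12c.png

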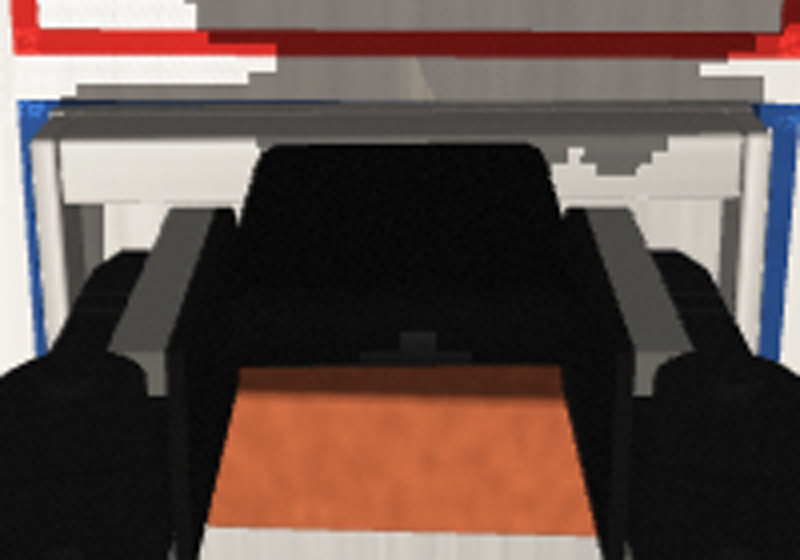

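Run:
```python
from h import *
d=snap("wrist")
for u,v in [(278.75,242),(362,242),(220+172/4,190+208/4)]:
  for z in (.06,.065,.07,.075,.08,.085,.09): print(z,ray(d,u,v,z).round(4),end=' ')
  print()
```

```text
0.06 [0.4517 0.1531 0.06  ] 0.065 [0.451  0.1512 0.065 ] 0.07 [0.4504 0.1492 0.07  ] 0.075 [0.4498 0.1472 0.075 ] 0.08 [0.4492 0.1452 0.08  ] 0.085 [0.4485 0.1432 0.085 ] 0.09 [0.4479 0.1412 0.09  ] 
0.06 [0.4085 0.1527 0.06  ] 0.065 [0.4092 0.1507 0.065 ] 0.07 [0.4099 0.1487 0.07  ] 0.075 [0.4106 0.1467 0.075 ] 0.08 [0.4113 0.1448 0.08  ] 0.085 [0.412  0.1428 0.085 ] 0.09 [0.4127 0.1408 0.09  ] 
0.06 [0.4598 0.1532 0.06  ] 0.065 [0.4589 0.1512 0.065 ] 0.07 [0.4581 0.1492 0.07  ] 0.075 [0.4572 0.1472 0.075 ] 0.08 [0.4563 0.1452 0.08  ] 0.085 [0.4554 0.1433 0.085 ] 0.09 [0.4546 0.1413 0.09  ]
```

Call:
{"api": "drive_tool", "payload": {
  "series": [
    [[0,0,0,0],[0,0,0,0],[0,0,0,0],[0,0,3,0],[0,0,6,0],[0,0,6,0]]
  ],
  "grip": 0.12
}}

```text
time_s: 16.27
position: [0.4296, 0.1509, 0.106]
tool_rot: [0.0, -0.005, 1.0, 0.0]
force: [0.1, 0.0, -2.1]
width: 0.44
```

Run:
```python
from h import *
print(st(),env.sense()["moment"]);d=snap("wrist","w13.png");crop(d,220,190,420,330,4,"w13c.png")
```

```text
(16.2667, array([0.4296, 0.1509, 0.106 ]), array([-3.1325e+00,  6.0000e-04,  3.1415e+00]), array([ 0.1,  0. , -2.1]), 0.44) [-0.17471657 -0.06665851 -0.06136226]
```

View pics/w13c.png

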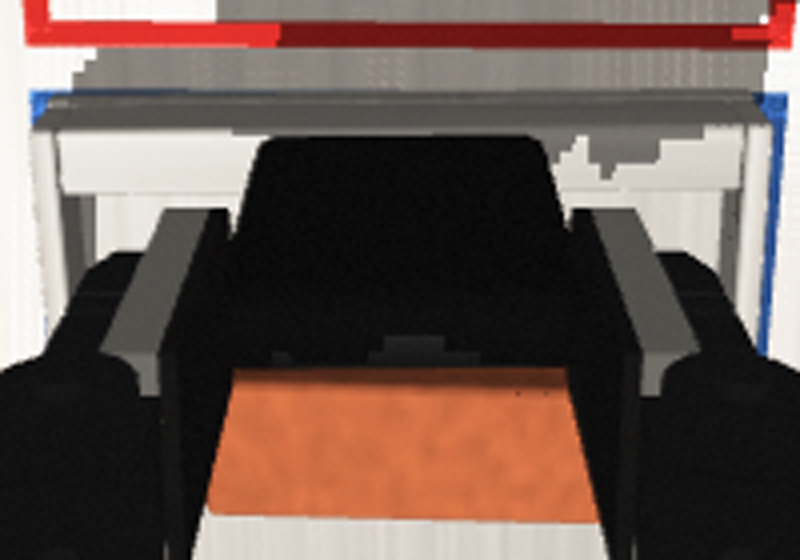

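Call:
{"api": "drive_tool", "payload": {
  "series": [
    [[0,0,3,0],[0,0,6,0],[0,0,9,0],[0,0,9,0],[0,0,9,0]]
  ]
}}

```text
time_s: 16.73
position: [0.4294, 0.151, 0.1145]
tool_rot: [0.0, -0.005, 1.0, 0.0]
force: [-0.7, 0.3, -2.4]
width: 0.443
```

Run:
```python
from h import *
print(st(),env.sense()["moment"]);d=snap("wrist","w14.png");crop(d,220,190,420,330,4,"w14c.png");d=snap("side"); crop(d,220,130,320,230,6,"s14.png")
```

```text
(16.7333, array([0.4294, 0.151 , 0.1145]), array([-3.1326e+00,  3.0000e-04,  3.1413e+00]), array([-0.7,  0.3, -2.4]), 0.443) [-0.15745285 -0.04255886 -0.01826981]
```

View pics/w14c.png

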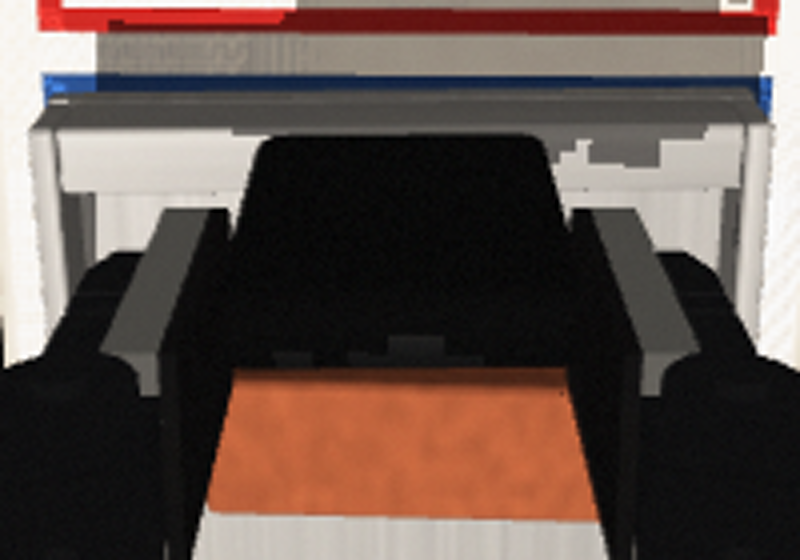

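View pics/s14.png

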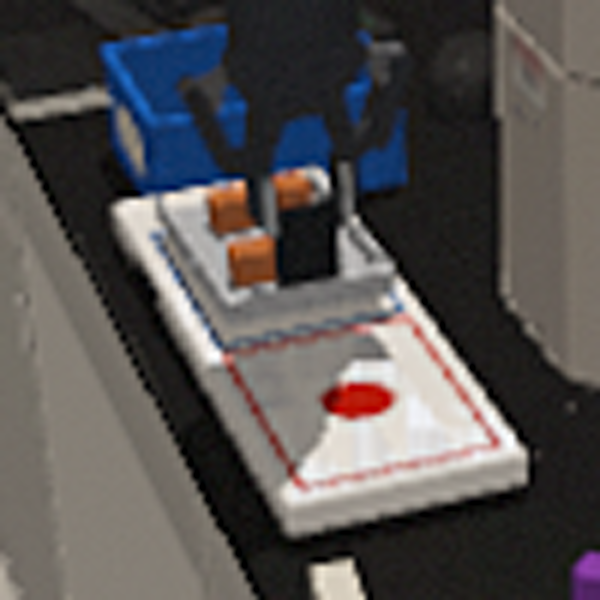

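Call:
{"api": "drive_tool", "payload": {
  "series": [
    [[0,0,0,0],[0,0,0,0]]
  ],
  "grip": 0.1
}}

```text
time_s: 17.0
position: [0.4293, 0.1508, 0.1141]
tool_rot: [-0.0, -0.005, 1.0, -0.0]
force: [-0.1, 0.4, -2.8]
width: 0.453
```

```bash
cat > wl.py <<'E'
from h import *
print(st(),env.sense()["moment"].round(2))
d=snap("wrist"); g=cv2.cvtColor(d["image"],cv2.COLOR_RGB2HSV)
# rows of tray wall top edge front (bright) at column 250..260, and brown bar lower edge at col 320
col=d["image"][:,245].astype(int)
print("col245",[ (v,int(col[v].mean())) for v in range(206,240,2)])
b=(g[...,0]>5)&(g[...,0]<15)&(g[...,1]>120)
v=np.nonzero(b[:,320])[0]; print("bar rows",v.min() if len(v) else None,v.max() if len(v) else None)
E
python3 wl.py
```

```text
(17.0, array([0.4293, 0.1508, 0.1141]), array([-3.1325e+00, -3.0000e-04, -3.1414e+00]), array([-0.1,  0.4, -2.8]), 0.453) [-0.13 -0.01 -0.03]
col245 [(206, 126), (208, 121), (210, 44), (212, 46), (214, 78), (216, 78), (218, 78), (220, 79), (222, 144), (224, 234), (226, 229), (228, 225), (230, 225), (232, 222), (234, 222), (236, 221), (238, 200)]
bar rows 282 318
```

Call:
{"api": "drive_tool", "payload": {
  "series": [
    [[0,0,0,0],[0,0,0,0]]
  ],
  "grip": 0.09
}}

```text
time_s: 17.22
position: [0.4293, 0.1509, 0.1142]
tool_rot: [-0.0, -0.005, 1.0, -0.0]
force: [0.3, -1.0, -2.0]
width: 0.455
```

```bash
python3 wl.py
```

```text
(17.2167, array([0.4293, 0.1509, 0.1142]), array([-3.1326e+00, -1.0000e-04, -3.1415e+00]), array([ 0.3, -1. , -2. ]), 0.455) [-0.13  0.    0.05]
col245 [(206, 128), (208, 125), (210, 45), (212, 50), (214, 80), (216, 80), (218, 79), (220, 80), (222, 145), (224, 235), (226, 231), (228, 228), (230, 228), (232, 225), (234, 225), (236, 223), (238, 206)]
bar rows 282 318
```

Call:
{"api": "drive_tool", "payload": {
  "series": [
    [[0,0,0,0],[0,0,0,0]]
  ],
  "grip": 0.08
}}

```text
time_s: 17.43
position: [0.4293, 0.1509, 0.1143]
tool_rot: [-0.0, -0.004, 1.0, -0.0]
force: [-0.3, -0.0, -2.3]
width: 0.463
```

```bash
python3 wl.py
```

```text
(17.4333, array([0.4293, 0.1509, 0.1143]), array([-3.1326e+00, -1.0000e-04, -3.1416e+00]), array([-0.3, -0. , -2.3]), 0.463) [-0.09  0.02  0.05]
col245 [(206, 104), (208, 74), (210, 75), (212, 74), (214, 75), (216, 85), (218, 197), (220, 215), (222, 208), (224, 207), (226, 205), (228, 202), (230, 199), (232, 191), (234, 204), (236, 202), (238, 201)]
bar rows 282 311
```

Call:
{"api": "drive_tool", "payload": {
  "series": [
    [[0,0,0,0],[0,0,0,0]]
  ],
  "grip": 0.07
}}

```text
time_s: 17.65
position: [0.4294, 0.151, 0.1144]
tool_rot: [0.0, -0.005, 1.0, 0.0]
force: [-0.1, 1.2, -1.6]
width: 0.464
```

```bash
python3 wl.py
```

```text
(17.65, array([0.4294, 0.151 , 0.1144]), array([-3.1326e+00,  2.0000e-04,  3.1414e+00]), array([-0.1,  1.2, -1.6]), 0.464) [-0.01  0.1   0.01]
col245 [(206, 101), (208, 80), (210, 80), (212, 80), (214, 80), (216, 91), (218, 213), (220, 225), (222, 219), (224, 218), (226, 214), (228, 213), (230, 211), (232, 191), (234, 215), (236, 212), (238, 212)]
bar rows 282 311
```

Call:
{"api": "drive_tool", "payload": {
  "series": [
    [[0,0,-4,0],[0,0,-8,0],[0,0,-12,0],[0,0,-15,0],[0,0,-15,0]]
  ]
}}

```text
time_s: 18.12
position: [0.4292, 0.1508, 0.0988]
tool_rot: [-0.0, -0.005, 1.0, -0.0]
force: [0.7, 0.1, -1.0]
width: 0.469
```

Call:
{"api": "drive_tool", "payload": {
  "series": [
    [[0,0,0,0],[0,0,0,0],[0,0,-3,0],[0,0,-6,0],[0,0,-6,0]]
  ],
  "grip": 0.0
}}

```text
time_s: 18.53
position: [0.429, 0.1507, 0.0925]
tool_rot: [-0.0, -0.004, 1.0, -0.0]
force: [-0.1, 0.2, -0.1]
width: 0.5
```

Call:
{"api": "drive_tool", "payload": {
  "series": [
    [[0,0,0,0],[0,0,0,0],[0,0,0,0],[0,0,0,0],[0,0,0,0]]
  ],
  "grip": 1,
  "force": 80
}}

```text
time_s: 18.95
position: [0.4292, 0.1508, 0.0931]
tool_rot: [-0.0, -0.004, 1.0, -0.0]
force: [-0.6, -0.3, -0.1]
width: 0.442
```

Call:
{"api": "drive_tool", "payload": {
  "series": [
    [[0,0,8,0],[0,0,22,0],[0,0,38,0],[4,6,55,0],[8,20,68,0],[14,40,75,0],[20,60,75,0],[25,80,75,0],[28,95,75,-0.004],[28,103,75,-0.008]]
  ]
}}

```text
time_s: 19.78
position: [0.4573, 0.2552, 0.1678]
tool_rot: [-0.001, -0.001, 1.0, -0.0]
force: [0.6, -0.9, -2.6]
width: 0.447
```

```bash
python3 wl.py
python3 - <<'E'
from h import *
d=snap("side"); crop(d,220,100,320,200,6,"s15.png"); snap("wrist","w15.png")
E
```

```text
(19.7833, array([0.4573, 0.2552, 0.1678]), array([-3.1402e+00, -1.1000e-03, -3.1409e+00]), array([ 0.6, -0.9, -2.6]), 0.447) [-0.26  0.07 -0.01]
col245 [(206, 16), (208, 15), (210, 16), (212, 16), (214, 16), (216, 26), (218, 77), (220, 79), (222, 78), (224, 79), (226, 149), (228, 236), (230, 231), (232, 229), (234, 228), (236, 226), (238, 226)]
bar rows 288 325
```

View pics/s15.png

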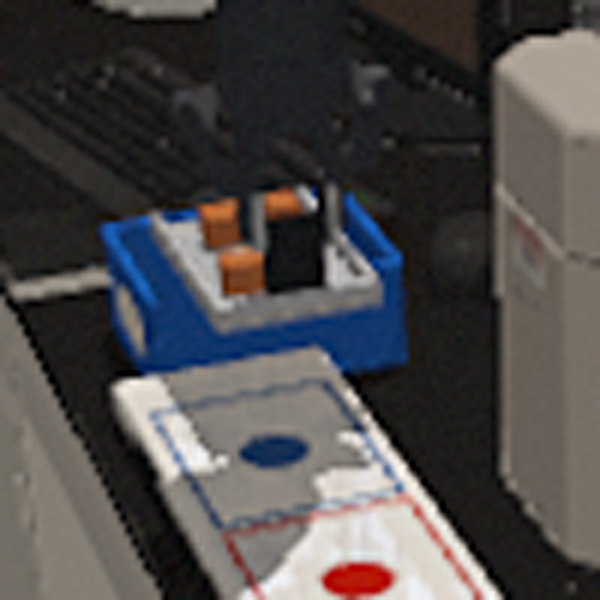

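View pics/w15.png

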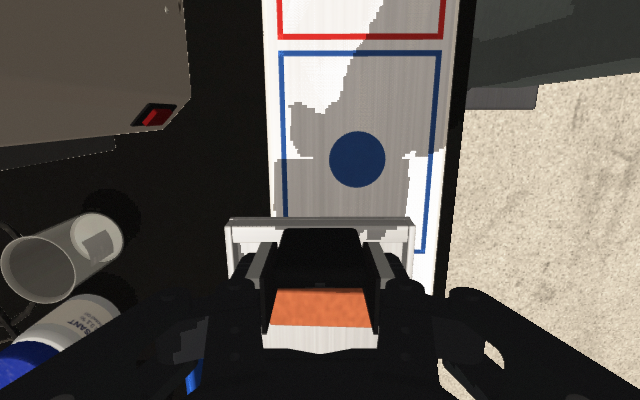

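Call:
{"api": "drive_tool", "payload": {
  "series": [
    [[0,0,-8,0],[0,0,-16,0],[0,0,-23,0],[0,0,-26,0],[0,0,-26,0]]
  ]
}}

```text
time_s: 20.35
position: [0.4568, 0.2531, 0.1408]
tool_rot: [-0.001, -0.0, 1.0, -0.001]
force: [-0.1, -0.8, -2.8]
width: 0.443
```

Call:
{"api": "drive_tool", "payload": {
  "series": [
    [[0,0,0,0],[0,0,0,0],[0,0,0,0]]
  ],
  "grip": 0.1,
  "force": 20
}}

```text
time_s: 20.6
position: [0.4575, 0.254, 0.1427]
tool_rot: [0.0, -0.0, 1.0, 0.0]
force: [-0.5, -0.2, -2.7]
width: 0.45
```

```bash
python3 wl.py
```

```text
(20.6, array([0.4575, 0.254 , 0.1427]), array([-3.1406e+00,  5.0000e-04,  3.1411e+00]), array([-0.5, -0.2, -2.7]), 0.45) [-0.22  0.01  0.01]
col245 [(206, 16), (208, 17), (210, 17), (212, 17), (214, 16), (216, 24), (218, 79), (220, 82), (222, 82), (224, 82), (226, 138), (228, 237), (230, 235), (232, 233), (234, 232), (236, 230), (238, 230)]
bar rows 288 325
```

Call:
{"api": "drive_tool", "payload": {
  "series": [
    [[0,0,0,0],[0,0,0,0]]
  ],
  "grip": 0.08
}}

```text
time_s: 20.82
position: [0.4574, 0.254, 0.1425]
tool_rot: [0.0, -0.0, 1.0, 0.0]
force: [-0.8, -0.2, -2.1]
width: 0.462
```

```bash
python3 wl.py
```

```text
(20.8167, array([0.4574, 0.254 , 0.1425]), array([-3.1406e+00,  2.0000e-04,  3.1414e+00]), array([-0.8, -0.2, -2.1]), 0.462) [-0.21  0.   -0.02]
col245 [(206, 14), (208, 15), (210, 15), (212, 16), (214, 17), (216, 21), (218, 74), (220, 75), (222, 76), (224, 75), (226, 122), (228, 231), (230, 227), (232, 224), (234, 224), (236, 222), (238, 220)]
bar rows 289 325
```

Not yet pivoting; loosen slightly more.

Call:
{"api": "drive_tool", "payload": {
  "series": [
    [[0,0,0,0],[0,0,0,0]]
  ],
  "grip": 0.07
}}

```text
time_s: 21.03
position: [0.4574, 0.254, 0.1424]
tool_rot: [0.0, -0.001, 1.0, 0.0]
force: [-0.7, 0.7, -1.8]
width: 0.462
```

```bash
python3 wl.py
```

```text
(21.0333, array([0.4574, 0.254 , 0.1424]), array([-3.1405e+00,  2.0000e-04,  3.1413e+00]), array([-0.7,  0.7, -1.8]), 0.462) [-0.05  0.11 -0.05]
col245 [(206, 17), (208, 15), (210, 15), (212, 17), (214, 24), (216, 75), (218, 78), (220, 79), (222, 78), (224, 121), (226, 232), (228, 228), (230, 226), (232, 225), (234, 222), (236, 220), (238, 221)]
bar rows 288 323
```

Call:
{"api": "drive_tool", "payload": {
  "series": [
    [[0,0,0,0],[0,0,0,0]]
  ],
  "grip": 0.065
}}

```text
time_s: 21.25
position: [0.4574, 0.254, 0.1424]
tool_rot: [0.0, -0.001, 1.0, 0.0]
force: [0.1, 1.2, -1.8]
width: 0.469
```

```bash
python3 wl.py
```

```text
(21.25, array([0.4574, 0.254 , 0.1424]), array([-3.1405e+00,  2.0000e-04,  3.1412e+00]), array([ 0.1,  1.2, -1.8]), 0.469) [0.1  0.07 0.  ]
col245 [(206, 14), (208, 14), (210, 16), (212, 14), (214, 27), (216, 74), (218, 76), (220, 75), (222, 77), (224, 119), (226, 229), (228, 226), (230, 222), (232, 222), (234, 218), (236, 216), (238, 215)]
bar rows 289 323
```

Call:
{"api": "drive_tool", "payload": {
  "series": [
    [[0,1,3,0],[0,3,6,0],[0,5,9,0],[0,7,12,0],[0,9,15,0],[0,12,18,0],[0,12,18,0]]
  ],
  "grip": 0.07
}}

```text
time_s: 21.88
position: [0.4575, 0.2666, 0.1611]
tool_rot: [0.0, -0.001, 1.0, 0.0]
force: [0.2, 0.2, -1.9]
width: 0.463
```

```bash
python3 wl.py
python3 - <<'E'
from h import *
d=snap("side"); crop(d,220,100,320,200,6,"s16.png"); snap("wrist","w16.png")
E
```

```text
(21.8833, array([0.4575, 0.2666, 0.1611]), array([-3.1402e+00,  8.0000e-04,  3.1408e+00]), array([ 0.2,  0.2, -1.9]), 0.463) [-0.15 -0.    0.01]
col245 [(206, 82), (208, 82), (210, 82), (212, 128), (214, 207), (216, 205), (218, 200), (220, 200), (222, 199), (224, 199), (226, 199), (228, 177), (230, 195), (232, 198), (234, 196), (236, 198), (238, 196)]
bar rows 289 353
```

View pics/s16.png

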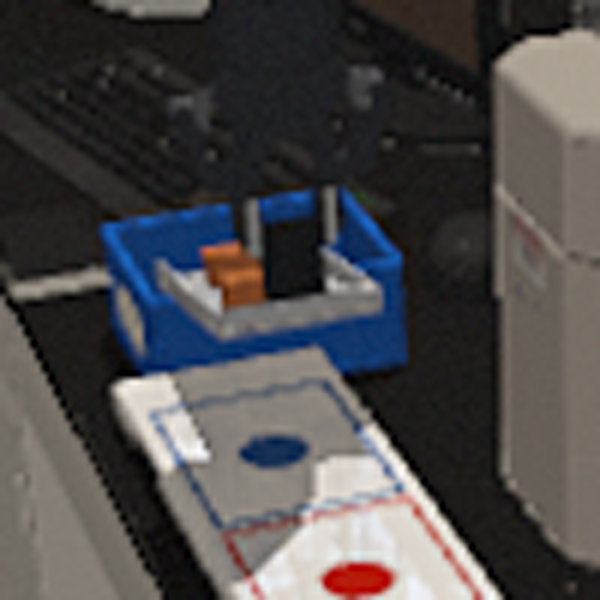

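View pics/w16.png

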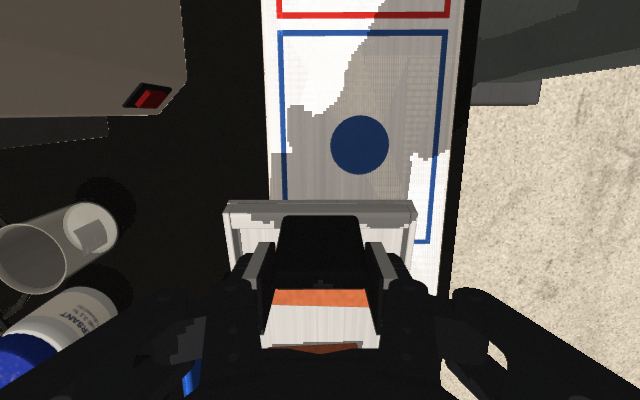

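Call:
{"api": "drive_tool", "payload": {
  "series": [
    [[0,5,5,0],[0,10,10,0],[0,15,15,0],[0,20,19,0],[0,26,24,0],[0,32,28,0],[0,38,32,0],[0,38,32,0]]
  ]
}}

```text
time_s: 22.7
position: [0.4575, 0.3052, 0.1931]
tool_rot: [0.0, -0.001, 1.0, 0.0]
force: [0.8, -0.3, -1.1]
width: 0.464
```

```bash
python3 wl.py
python3 - <<'E'
from h import *
d=snap("side"); crop(d,220,100,320,200,6,"s17.png"); snap("wrist","w17.png")
E
```

```text
(22.7, array([0.4575, 0.3052, 0.1931]), array([-3.1398e+00,  8.0000e-04,  3.1408e+00]), array([ 0.8, -0.3, -1.1]), 0.464) [-0.05 -0.09  0.01]
col245 [(206, 218), (208, 219), (210, 221), (212, 222), (214, 216), (216, 210), (218, 222), (220, 221), (222, 222), (224, 218), (226, 119), (228, 118), (230, 119), (232, 119), (234, 118), (236, 111), (238, 99)]
bar rows 288 329
```

View pics/s17.png

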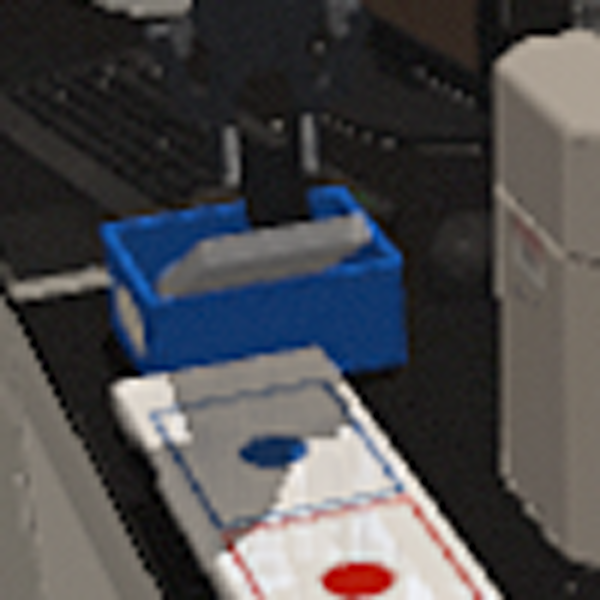

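View pics/w17.png

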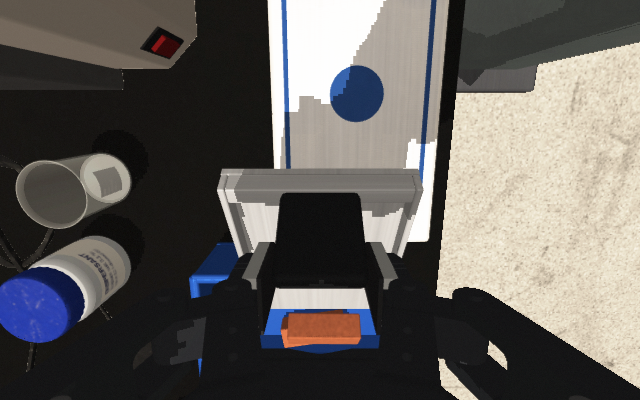

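Run:
```python
from h import *
d=snap("top"); crop(d,165,180,245,250,8,"t17.png"); d=snap("wrist"); crop(d,180,220,460,380,2.8,"w17c.png")
```

```text
(no output)
```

View pics/t17.png

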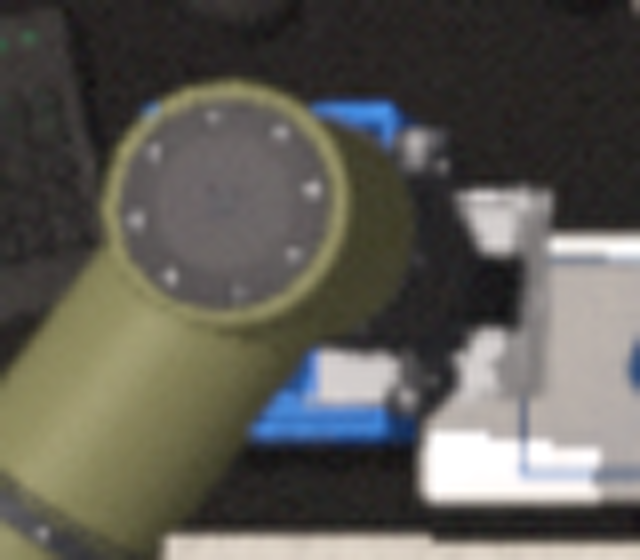

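View pics/w17c.png

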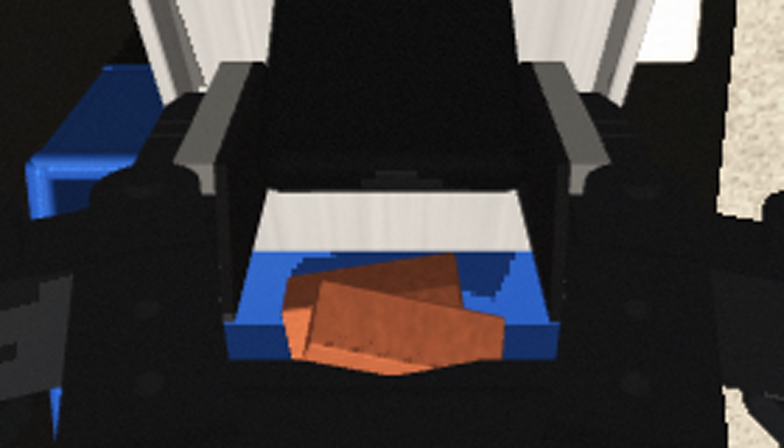

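Call:
{"api": "drive_tool", "payload": {
  "series": [
    [[0,-6,-4,0],[0,-12,-8,0],[0,-18,-13,0],[0,-23,-17,0],[0,-28,-22,0],[0,-33,-27,0],[0,-38,-32,0],[0,-38,-32,0]]
  ]
}}

```text
time_s: 23.62
position: [0.457, 0.2647, 0.1589]
tool_rot: [-0.001, -0.0, 1.0, -0.001]
force: [-0.1, 0.9, -0.4]
width: 0.463
```

Call:
{"api": "drive_tool", "payload": {
  "series": [
    [[0,-3,-4,0],[0,-6,-8,0],[0,-8,-12,0],[0,-10,-16,0],[0,-12,-19,0],[0,-13,-21,0],[0,-13,-21,0]]
  ]
}}

```text
time_s: 24.2
position: [0.4572, 0.2526, 0.1386]
tool_rot: [-0.0, -0.0, 1.0, -0.0]
force: [0.1, 0.4, -0.5]
width: 0.469
```

```bash
python3 wl.py
python3 - <<'E'
from h import *
d=snap("side"); crop(d,220,100,320,200,6,"s18.png"); snap("wrist","w18.png")
E
```

```text
(24.2, array([0.4572, 0.2526, 0.1386]), array([-3.1407e+00, -6.0000e-04, -3.1411e+00]), array([ 0.1,  0.4, -0.5]), 0.469) [ 0.09 -0.   -0.  ]
col245 [(206, 15), (208, 13), (210, 14), (212, 14), (214, 16), (216, 14), (218, 32), (220, 73), (222, 75), (224, 74), (226, 80), (228, 193), (230, 228), (232, 224), (234, 223), (236, 224), (238, 222)]
bar rows None None
```

View pics/s18.png

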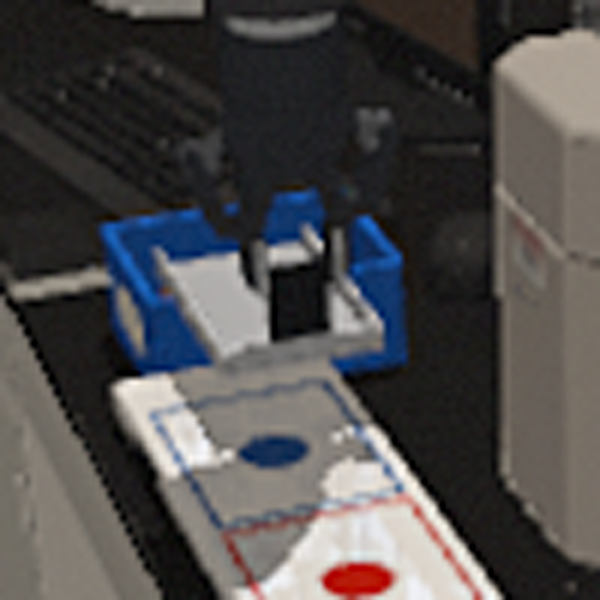

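View pics/w18.png

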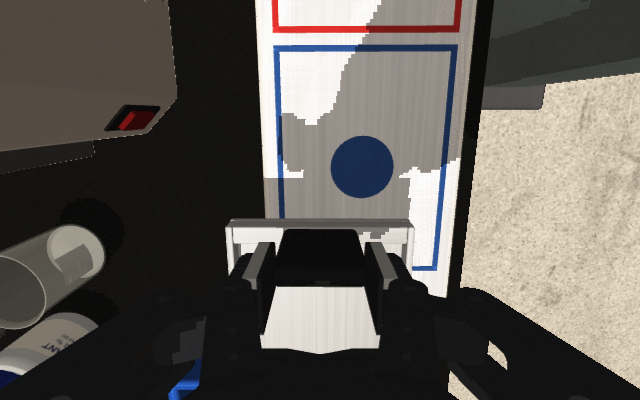

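Call:
{"api": "drive_tool", "payload": {
  "series": [
    [[0,0,0,0],[0,0,0,0],[0,0,0,0],[0,0,10,0],[0,0,22,0],[0,-8,26,0],[-6,-24,26,0],[-14,-46,26,0],[-22,-66,26,0.003],[-28,-84,26,0.006]]
  ],
  "grip": 1,
  "force": 80
}}

```text
time_s: 25.18
position: [0.429, 0.1676, 0.1661]
tool_rot: [0.0, -0.004, 1.0, 0.0]
force: [0.2, -0.7, -1.0]
width: 0.443
```

Call:
{"api": "drive_tool", "payload": {
  "series": [
    [[0,-10,0,0],[0,-16,-8,0],[0,-17,-24,0],[0,-17,-40,0],[0,-17,-55,0],[0,-17,-65,0],[0,-17,-69,0],[0,-17,-69,0]]
  ]
}}

```text
time_s: 25.85
position: [0.4295, 0.1518, 0.096]
tool_rot: [-0.0, -0.004, 1.0, -0.0]
force: [0.0, -0.5, -0.3]
width: 0.443
```

Run:
```python
from h import *
print(st()); snap("wrist","w19.png")
```

```text
(25.85, array([0.4295, 0.1518, 0.096 ]), array([-3.1344e+00, -3.0000e-04, -3.1409e+00]), array([ 0. , -0.5, -0.3]), 0.443)
```

View pics/w19.png

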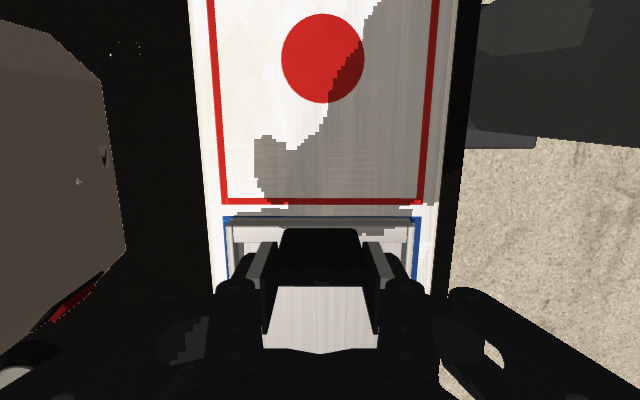

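Call:
{"api": "drive_tool", "payload": {
  "series": [
    [[0,0,-1,0],[0,0,-2,0],[0,0,-2,0],[0,0,-2,0]]
  ],
  "grip": 0.07,
  "force": 20
}}

```text
time_s: 26.23
position: [0.4296, 0.1521, 0.0946]
tool_rot: [0.0, -0.003, 1.0, 0.0]
force: [0.5, 0.7, -0.1]
width: 0.466
```

Call:
{"api": "drive_tool", "payload": {
  "series": [
    [[0,0,0,0],[0,0,0,0],[0,0,10,0],[0,0,40,0],[0,0,80,0],[0,-15,120,0],[0,-30,160,0],[0,-40,190,0],[0,-40,200,0],[0,-40,200,0]]
  ],
  "grip": -0.3
}}

```text
time_s: 27.07
position: [0.4302, 0.1115, 0.299]
tool_rot: [0.003, -0.003, 1.0, 0.002]
force: [-0.2, -0.2, 0.5]
width: 0.65
```

Run:
```python
from h import *
print(st()); d=snap("wrist","w20.png"); d=snap("top"); crop(d,165,180,265,250,7,"t20.png")
```

```text
(27.0667, array([0.4302, 0.1115, 0.299 ]), array([-3.1358,  0.0063,  3.1381]), array([-0.2, -0.2,  0.5]), 0.65)
```

View pics/w20.png

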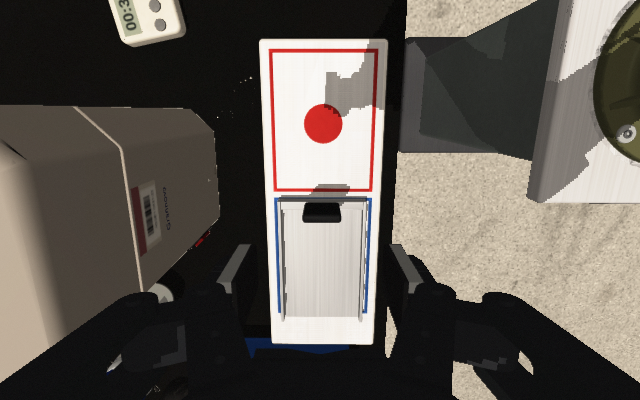

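View pics/t20.png

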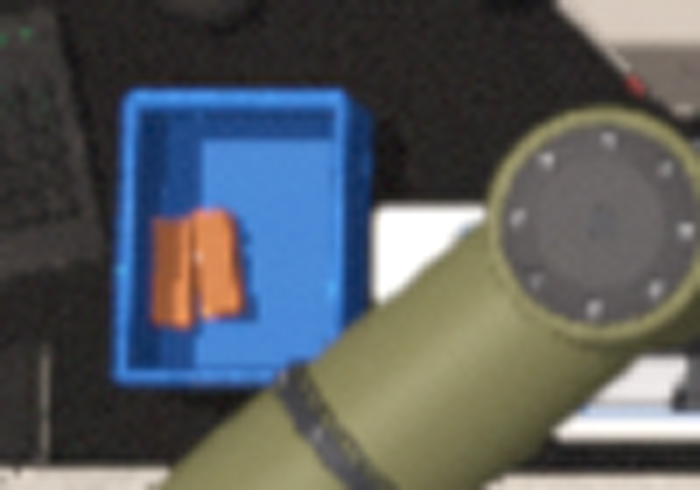

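Run:
```python
from h import *
d=snap("wrist"); crop(d,255,180,395,350,4.5,"w20c.png")
```

```text
(no output)
```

View pics/w20c.png

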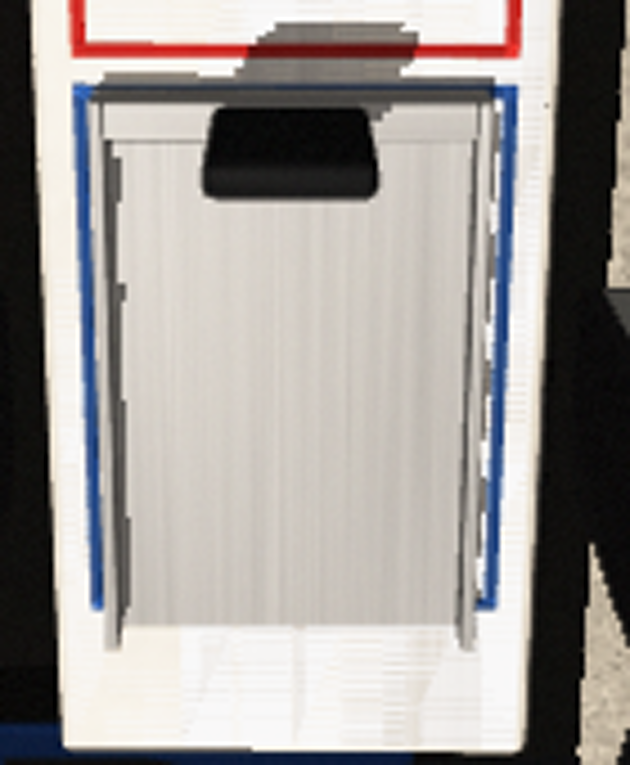

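Run:
```python
from h import *
d=snap("wrist"); C=lambda x,y:(255+x/4.5,180+y/4.5)
for n,x,y,z in [("frontL",132,626,.034),("frontR",455,626,.034),("blueBL",93,608,.03),("blueBR",495,608,.03),("blueTL",76,86,.03),("blueTR",517,88,.03),("wallBL",105,648,.046),("wallBR",476,648,.046),("wallTL",90,100,.046),("wallTR",495,100,.046),("tabL",203,190,.096),("tabR",379,190,.096)]:
    print(n,ray(d,*C(x,y),z).round(4))
```

```text
frontL [0.4736 0.3078 0.034 ]
frontR [0.3807 0.3071 0.034 ]
blueBL [0.4852 0.3047 0.03  ]
blueBR [0.3689 0.3038 0.03  ]
blueTL [0.4858 0.1487 0.03  ]
blueTR [0.3698 0.1483 0.03  ]
wallBL [0.4799 0.3068 0.046 ]
wallBR [0.3762 0.306  0.046 ]
wallTL [0.4801 0.1482 0.046 ]
wallTR [0.3777 0.1474 0.046 ]
tabL [0.4489 0.1554 0.096 ]
tabR [0.4097 0.155  0.096 ]
```

Call:
{"api": "drive_tool", "payload": {
  "series": [
    [[0,-30,0,0],[-5,-70,0,0],[-10,-110,0,0],[-15,-150,0,0],[-20,-190,0,0],[-20,-225,0,0],[-20,-250,0,0],[-20,-265,0,0],[-20,-270,0,0],[-20,-270,0,0]]
  ]
}}

```text
time_s: 28.1
position: [0.409, -0.1588, 0.293]
tool_rot: [-0.001, -0.003, 1.0, -0.0]
force: [0.0, 0.6, 0.9]
width: 0.653
```

Run:
```python
from h import *
print(st(),env.sense()["q"].round(2)); d=snap("wrist","w21.png")
im=d["image"]; hsv=cv2.cvtColor(im,cv2.COLOR_RGB2HSV)
m=((hsv[...,1]<70)&(hsv[...,2]>170)).astype(np.uint8)
cs,_=cv2.findContours(m,cv2.RETR_EXTERNAL,cv2.CHAIN_APPROX_NONE)
for c in cs:
    if 300<cv2.contourArea(c)<6000:
        r=cv2.minAreaRect(c); P=np.array([ray(d,u,v,.022)[:2] for u,v in cv2.boxPoints(r)])
        print(r,P.mean(0).round(4),[np.linalg.norm(P[i]-P[i-1]).round(4) for i in (1,2)],im[int(r[0][1]),int(r[0][0])])
        print((P).round(4).tolist())
```

```text
(28.1, array([ 0.409 , -0.1588,  0.293 ]), array([-3.1365e+00, -2.6000e-03, -3.1415e+00]), array([0. , 0.6, 0.9]), 0.653) [ 0.09 -0.38 -0.2  -0.   -1.75 -0.09]
((474.0, 380.0), (38.0, 44.0), 90.0) [0.1897 0.1419] [np.float64(0.061), np.float64(0.0651)] [230 219 196]
[[0.2242, 0.1098], [0.1632, 0.1095], [0.1541, 0.174], [0.2172, 0.1742]]
((254.44752502441406, 324.5027770996094), (62.755245208740234, 7.673589706420898), 86.98721313476562) [0.4951 0.0545] [np.float64(0.01), np.float64(0.0961)] [255 254 254]
[[0.5002, 0.0068], [0.4902, 0.0061], [0.4896, 0.1022], [0.5002, 0.1029]]
((303.0, 318.0), (70.0, 86.0), 90.0) [0.43   0.0446] [np.float64(0.1111), np.float64(0.1063)] [254 254 251]
[[0.4852, -0.0083], [0.3741, -0.0088], [0.3713, 0.0974], [0.4894, 0.098]]
((307.5, 309.5), (77.0, 99.0), 90.0) [0.424  0.0321] [np.float64(0.1266), np.float64(0.1153)] [254 254 252]
[[0.4871, -0.0252], [0.3605, -0.0259], [0.3565, 0.0893], [0.4918, 0.09]]
((530.0758056640625, 257.2161865234375), (52.48204040527344, 90.06812286376953), 23.702646255493164) [ 0.1421 -0.0441] [np.float64(0.1151), np.float64(0.0
[... 400 characters left out ...]
5541992, 50.687843322753906), 8.972625732421875) [ 0.365  -0.1106] [np.float64(0.0636), np.float64(0.0215)] [252 249 237]
[[0.3798, -0.0808], [0.3719, -0.1439], [0.3507, -0.1406], [0.3577, -0.0773]]
((340.110595703125, 123.14400482177734), (38.50726318359375, 19.00592803955078), 82.23483276367188) [ 0.3862 -0.2097] [np.float64(0.0213), np.float64(0.0428)] [252 248 237]
[[0.4002, -0.2294], [0.3791, -0.2323], [0.3719, -0.1901], [0.3936, -0.187]]
((175.07920837402344, 50.792076110839844), (103.08585357666016, 11.542431831359863), 84.2894058227539) [ 0.5661 -0.2831] [np.float64(0.0121), np.float64(0.1024)] [227 211 189]
[[0.5723, -0.3338], [0.5602, -0.3349], [0.5593, -0.2325], [0.5723, -0.2312]]
```

View pics/w21.png

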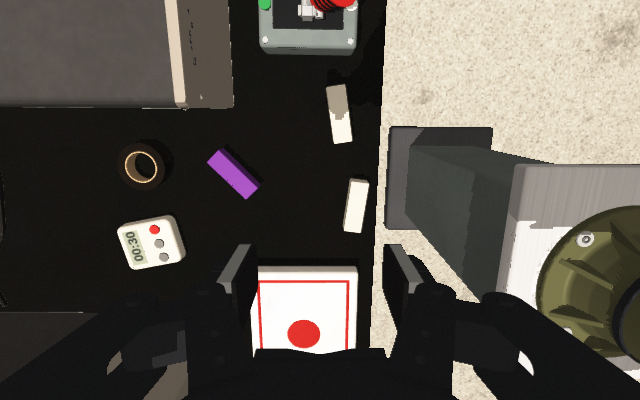

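Run:
```python
from h import *
print(st()); d=snap("wrist"); crop(d,190,70,400,250,3.5,"w21c.png")
print(ray(d,339.5,114,.022))
for p in [(332,85),(348,84),(336,143),(352,142)]: print(ray(d,*p,.022).round(4))
```

```text
(28.15, array([ 0.4091, -0.1581,  0.2932]), array([-3.1355e+00, -2.0000e-03,  3.1415e+00]), array([ 0.4,  0.2, -0.2]), 0.651)
[ 0.38751938 -0.21930779  0.022     ]
[ 0.3965 -0.2503  0.022 ]
[ 0.3788 -0.2515  0.022 ]
[ 0.3908 -0.1868  0.022 ]
[ 0.3724 -0.1881  0.022 ]
```

View pics/w21c.png

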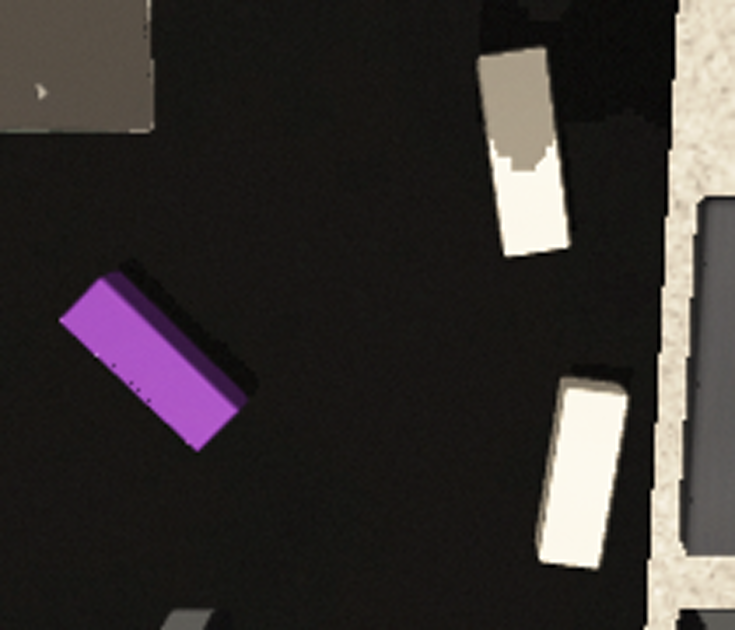

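Call:
{"api": "drive_tool", "payload": {
  "series": [
    [[-10,10,-10,-0.03],[-22,24,-30,-0.07],[-34,38,-60,-0.1],[-44,47,-95,-0.128],[-44,47,-130,-0.128],[-44,47,-165,-0.128],[-44,47,-195,-0.128],[-44,47,-215,-0.128],[-44,47,-220,-0.128],[-44,47,-220,-0.128]]
  ]
}}

```text
time_s: 29.03
position: [0.3647, -0.1105, 0.0732]
tool_rot: [-0.001, 0.06, 0.998, -0.0]
force: [0.2, -1.0, 0.4]
width: 0.647
```

Run:
```python
from h import *
print(st()); s=env.sense(); d=snap("wrist","w22.png"); print(proj(d,s["position"]-[0,0,.05]))
im=d["image"]; hsv=cv2.cvtColor(im,cv2.COLOR_RGB2HSV)
m=((hsv[...,1]<70)&(hsv[...,2]>170)).astype(np.uint8); m[:, :230]=0; m[:,420:]=0
cs,_=cv2.findContours(m,cv2.RETR_EXTERNAL,cv2.CHAIN_APPROX_NONE)
for c in cs:
    if cv2.contourArea(c)>1500:
        r=cv2.minAreaRect(c); P=np.array([ray(d,u,v,.022)[:2] for u,v in cv2.boxPoints(r)]); print(r,P.round(4).tolist(),P.mean(0))
```

```text
(29.0333, array([ 0.3647, -0.1105,  0.0732]), array([ 3.0223e+00, -2.4000e-03, -3.1408e+00]), array([ 0.2, -1. ,  0.4]), 0.647)
[320.64760777 231.82667168]
((320.5, 228.5), (107.0, 39.0), 90.0) [[0.3713, -0.1428], [0.3509, -0.1403], [0.3572, -0.0785], [0.3794, -0.0811]] [ 0.36471061 -0.11067347]
((383.5, 178.5), (357.0, 71.0), 90.0) [[0.3388, -0.2217], [0.3061, -0.2178], [0.3144, -0.0222], [0.3576, -0.0274]] [ 0.32920185 -0.12230456]
((253.18472290039062, 42.414119720458984), (94.39273834228516, 44.85746383666992), 73.81079864501953) [[0.3987, -0.2273], [0.378, -0.2301], [0.3715, -0.1896], [0.3935, -0.1863]] [ 0.38543675 -0.20834087]
```

View pics/w22.png

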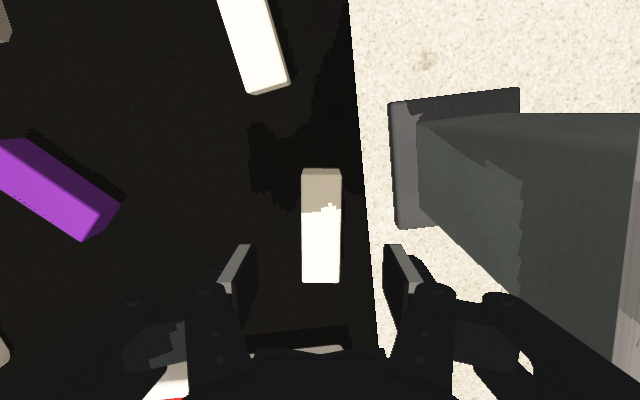

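Call:
{"api": "drive_tool", "payload": {
  "series": [
    [[0,0,-20,0],[0,0,-38,0],[0,0,-50,0],[0,0,-55,0],[0,0,-55,0]]
  ]
}}

```text
time_s: 29.5
position: [0.3657, -0.111, 0.0198]
tool_rot: [0.0, 0.06, 0.998, -0.0]
force: [0.1, 0.0, 1.0]
width: 0.65
```

Call:
{"api": "drive_tool", "payload": {
  "series": [
    [[0,0,0,0],[0,0,0,0],[0,0,0,0],[0,0,0,0],[0,0,0,0],[0,0,0,0]]
  ],
  "grip": 1,
  "force": 30
}}

```text
time_s: 30.0
position: [0.3663, -0.1111, 0.0207]
tool_rot: [0.001, 0.06, 0.998, 0.0]
force: [-0.4, 1.6, 5.3]
width: 0.251
```

Call:
{"api": "drive_tool", "payload": {
  "series": [
    [[0,0,10,0],[0,0,40,0],[0,0,80,0],[0,10,110,0.02],[5,40,125,0.05],[15,80,125,0.08],[25,120,125,0.11],[35,158,125,0.13],[48,195,125,0.13],[60,225,125,0.13]]
  ]
}}

```text
time_s: 30.83
position: [0.4253, 0.1165, 0.1449]
tool_rot: [0.0, -0.005, 1.0, 0.0]
force: [-0.2, -1.3, -0.4]
width: 0.256
```

Call:
{"api": "drive_tool", "payload": {
  "series": [
    [[1,20,0,0],[2,42,0,0],[3,62,0,0],[3,75,0,0],[3,80,-10,0],[3,80,-30,0],[3,80,-52,0],[3,80,-70,0],[3,80,-80,0],[3,80,-80,0]]
  ]
}}

```text
time_s: 31.67
position: [0.427, 0.1923, 0.0614]
tool_rot: [-0.002, -0.004, 1.0, -0.001]
force: [-0.1, -0.5, 0.4]
width: 0.251
```

Run:
```python
from h import *
print(st()); d=snap("wrist","w23.png")
```

```text
(31.6667, array([0.427 , 0.1923, 0.0614]), array([-3.1334, -0.0039, -3.1386]), array([-0.1, -0.5,  0.4]), 0.251)
```

View pics/w23.png

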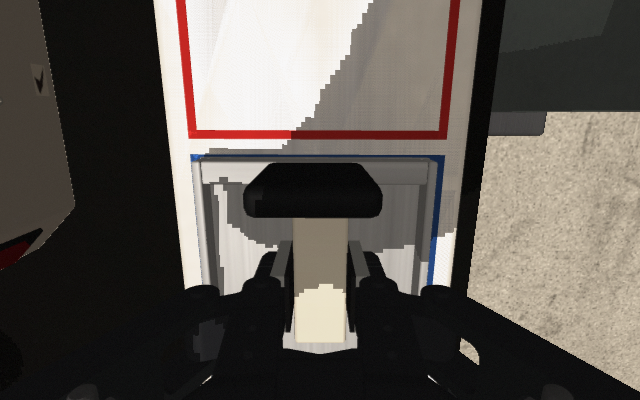

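Call:
{"api": "drive_tool", "payload": {
  "series": [
    [[0,3,-3,0],[0,3,-6,0],[0,3,-7,0],[0,3,-7,0]]
  ]
}}

```text
time_s: 32.05
position: [0.4284, 0.197, 0.0575]
tool_rot: [0.0, -0.005, 1.0, 0.0]
force: [-0.4, -1.2, -1.8]
width: 0.249
```

Call:
{"api": "drive_tool", "payload": {
  "series": [
    [[0,0,0,0],[0,0,0,0],[0,0,0,0]]
  ],
  "grip": 0.15
}}

```text
time_s: 32.3
position: [0.4285, 0.197, 0.0576]
tool_rot: [0.0, -0.005, 1.0, 0.0]
force: [-0.6, 0.0, 0.3]
width: 0.425
```

Call:
{"api": "drive_tool", "payload": {
  "series": [
    [[0,0,15,0],[0,0,45,0],[0,0,85,0],[0,-10,115,0.02],[-5,-45,130,0.05],[-15,-85,140,0.08],[-22,-125,145,0.11],[-30,-165,145,0.14],[-36,-200,145,0.154],[-40,-230,145,0.154]]
  ]
}}

```text
time_s: 33.13
position: [0.3876, -0.035, 0.2031]
tool_rot: [0.001, -0.082, 0.997, 0.0]
force: [-0.1, -0.3, -0.1]
width: 0.425
```

Run:
```python
from h import *
print(st()); d=snap("wrist","w24.png")
```

```text
(33.1333, array([ 0.3876, -0.035 ,  0.2031]), array([-2.9777e+00,  2.1000e-03,  3.1412e+00]), array([-0.1, -0.3, -0.1]), 0.425)
```

View pics/w24.png

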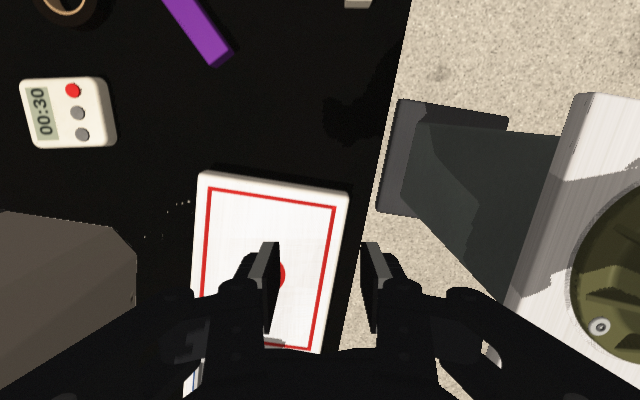

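Call:
{"api": "drive_tool", "payload": {
  "series": [
    [[0,-35,0,-0.03],[-1,-75,0,-0.03],[-2,-115,-10,-0.03],[-3,-150,-35,-0.03],[-3,-175,-65,-0.03],[-3,-184,-95,-0.03],[-3,-184,-115,-0.03],[-3,-184,-123,-0.03],[-3,-184,-123,-0.03]]
  ],
  "grip": -0.3
}}

```text
time_s: 33.93
position: [0.3842, -0.217, 0.0775]
tool_rot: [-0.002, -0.066, 0.998, 0.0]
force: [0.6, 0.8, 1.3]
width: 0.651
```

Run:
```python
from h import *
print(st()); s=env.sense(); d=snap("wrist","w25.png"); print(proj(d,s["position"]-[0,0,.05]))
im=d["image"]; hsv=cv2.cvtColor(im,cv2.COLOR_RGB2HSV)
m=((hsv[...,1]<70)&(hsv[...,2]>90)).astype(np.uint8); m[:, :230]=0; m[:,420:]=0
cs,_=cv2.findContours(m,cv2.RETR_EXTERNAL,cv2.CHAIN_APPROX_NONE)
for c in cs:
    if cv2.contourArea(c)>1500:
        r=cv2.minAreaRect(c); P=np.array([ray(d,u,v,.022)[:2] for u,v in cv2.boxPoints(r)]); print(r,P.round(4).tolist(),P.mean(0))
```

```text
(33.9333, array([ 0.3842, -0.217 ,  0.0775]), array([-3.0091, -0.0035,  3.1406]), array([0.6, 0.8, 1.3]), 0.651)
[321.36212696 232.12126098]
((316.6318054199219, 217.3230438232422), (112.5538101196289, 40.11408996582031), 88.02507019042969) [[0.4034, -0.2526], [0.3823, -0.2562], [0.3705, -0.1914], [0.3936, -0.1874]] [ 0.38746367 -0.2218849 ]
((313.2731628417969, 66.15479278564453), (91.20524597167969, 170.99107360839844), 73.69490814208984) [[0.4469, -0.3039], [0.371, -0.3353], [0.3511, -0.2983], [0.4313, -0.2635]] [ 0.40005081 -0.30027841]
```

View pics/w25.png

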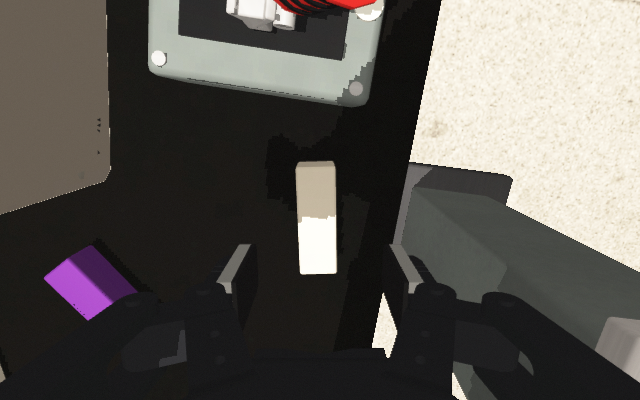

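Call:
{"api": "drive_tool", "payload": {
  "series": [
    [[2,-2,-20,0.02],[3,-4,-40,0.02],[3,-4,-52,0.02],[3,-4,-57,0.02],[3,-4,-57,0.02]]
  ]
}}

```text
time_s: 34.4
position: [0.3889, -0.2208, 0.023]
tool_rot: [0.0, -0.077, 0.997, -0.0]
force: [-0.0, -0.1, 0.2]
width: 0.652
```

Call:
{"api": "drive_tool", "payload": {
  "series": [
    [[0,0,0,0],[0,0,0,0],[0,0,0,0],[0,0,0,0],[0,0,0,0],[0,0,0,0]]
  ],
  "grip": 1,
  "force": 30
}}

```text
time_s: 34.9
position: [0.3894, -0.2213, 0.0238]
tool_rot: [0.001, -0.077, 0.997, -0.0]
force: [0.4, 1.1, 5.8]
width: 0.249
```

Call:
{"api": "drive_tool", "payload": {
  "series": [
    [[0,0,10,0],[0,0,40,0],[0,0,80,0],[0,10,115,-0.02],[5,45,135,-0.05],[12,85,135,-0.08],[20,125,135,-0.11],[28,165,135,-0.14],[35,205,135,-0.145],[41,245,135,-0.145]]
  ]
}}

```text
time_s: 35.73
position: [0.4291, 0.0258, 0.1581]
tool_rot: [0.0, -0.004, 1.0, 0.0]
force: [1.0, 0.1, -0.0]
width: 0.245
```

Call:
{"api": "drive_tool", "payload": {
  "series": [
    [[0,40,0,0],[0,80,0,0],[0,120,0,0],[0,155,0,0],[0,185,0,0],[0,205,0,0],[0,215,0,0],[0,215,0,0]]
  ]
}}

```text
time_s: 36.4
position: [0.429, 0.2402, 0.1571]
tool_rot: [-0.0, -0.005, 1.0, -0.0]
force: [0.0, -1.9, -0.5]
width: 0.25
```

Run:
```python
from h import *
print(st()); d=snap("wrist","w26.png")
```

```text
(36.4, array([0.429 , 0.2402, 0.1571]), array([-3.1317e+00, -8.0000e-04, -3.1409e+00]), array([ 0. , -1.9, -0.5]), 0.25)
```

View pics/w26.png

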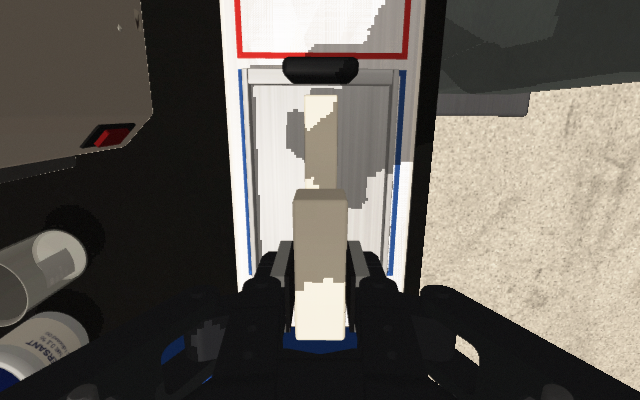

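Call:
{"api": "drive_tool", "payload": {
  "series": [
    [[0,8,-2,0],[0,18,-15,0],[0,24,-35,0],[0,26,-55,0],[0,26,-75,0],[0,26,-88,0],[0,26,-95,0],[0,26,-98,0],[0,26,-98,0]]
  ]
}}

```text
time_s: 37.2
position: [0.4295, 0.2644, 0.0592]
tool_rot: [-0.0, -0.004, 1.0, -0.0]
force: [-0.0, 0.4, 0.0]
width: 0.246
```

Call:
{"api": "drive_tool", "payload": {
  "series": [
    [[0,0,0,0],[0,0,0,0],[0,0,0,0]]
  ],
  "grip": 0.15
}}

```text
time_s: 37.45
position: [0.4298, 0.2653, 0.0604]
tool_rot: [0.001, -0.004, 1.0, 0.001]
force: [-0.2, -0.1, -0.1]
width: 0.423
```

Call:
{"api": "drive_tool", "payload": {
  "series": [
    [[0,0,15,0],[0,0,45,0],[0,0,85,0],[0,-10,120,0],[0,-35,155,0],[0,-70,185,0],[0,-105,205,0],[0,-135,215,0],[0,-150,215,0],[0,-150,215,0]]
  ]
}}

```text
time_s: 38.28
position: [0.4297, 0.1126, 0.277]
tool_rot: [0.002, -0.003, 1.0, 0.001]
force: [-0.7, 1.3, -0.5]
width: 0.427
```

Run:
```python
from h import *
print(st()); d=snap("wrist","w27.png"); crop(d,230,130,400,350,3.6,"w27c.png")
```

```text
(38.2833, array([0.4297, 0.1126, 0.277 ]), array([-3.1365,  0.0041,  3.1391]), array([-0.7,  1.3, -0.5]), 0.427)
```

View pics/w27c.png

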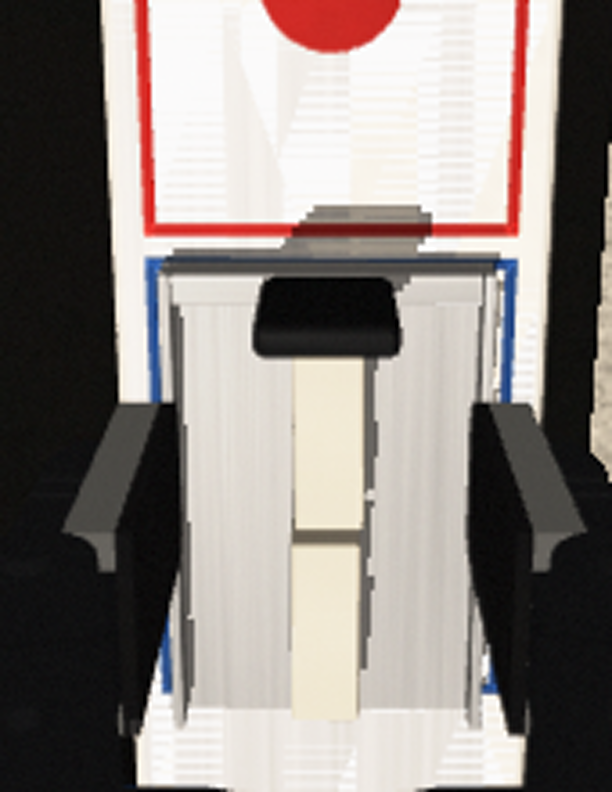

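Run:
```python
from h import *
d=snap("wrist"); C=lambda x,y:(230+x/3.6,130+y/3.6)
for n,x,y,z in [("b2f",325,718,.056),("b2b",325,544,.056),("b1f",330,529,.056),("floorF",240,709,.034),("dot",331,-55,.03)]: print(n,ray(d,*C(x,y),z).round(4))
hsv=cv2.cvtColor(d["image"],cv2.COLOR_RGB2HSV)
red=((hsv[...,0]<6)|(hsv[...,0]>174))&(hsv[...,1]>150)&(hsv[...,2]>90)
n,l,s,c=cv2.connectedComponentsWithStats(red.astype(np.uint8))
for i in range(1,n):
    if s[i,4]>300: print("red",s[i],ray(d,s[i,0]+s[i,2]/2-.5,s[i,1]+s[i,3]/2-.5,.03).round(4))
```

```text
b2f [0.4289 0.2971 0.056 ]
b2b [0.4294 0.2345 0.056 ]
b1f [0.4279 0.2293 0.056 ]
floorF [0.4582 0.3095 0.034 ]
dot [0.429  0.0537 0.03  ]
red [ 264   43  116  152 1572] [0.4294 0.0576 0.03  ]
red [ 302  102   40   42 1312] [0.4294 0.0618 0.03  ]
```

Call:
{"api": "drive_tool", "payload": {
  "series": [
    [[-1,15,-25,0.001],[-1,30,-60,0.001],[-1,38,-95,0.001],[-1,40,-130,0.001],[-1,40,-160,0.001],[-1,40,-180,0.001],[-1,40,-192,0.001],[-1,40,-196,0.001],[-1,40,-196,0.001]]
  ],
  "grip": -0.3
}}

```text
time_s: 39.13
position: [0.4281, 0.1551, 0.0779]
tool_rot: [-0.0, -0.005, 1.0, -0.001]
force: [0.5, 0.1, 0.2]
width: 0.65
```

Call:
{"api": "drive_tool", "payload": {
  "series": [
    [[0,0,0,0],[0,0,0,0],[0,0,0,0],[0,0,0,0]]
  ],
  "grip": 0.05,
  "force": 20
}}

```text
time_s: 39.47
position: [0.429, 0.1553, 0.0795]
tool_rot: [0.001, -0.004, 1.0, 0.001]
force: [1.2, -0.3, 0.8]
width: 0.475
```

Run:
```python
from h import *
print(st()); d=snap("wrist","w28.png"); crop(d,200,180,440,360,3.3,"w28c.png")
```

```text
(39.4667, array([0.429 , 0.1553, 0.0795]), array([-3.1326e+00,  1.9000e-03,  3.1402e+00]), array([ 1.2, -0.3,  0.8]), 0.475)
```

View pics/w28c.png

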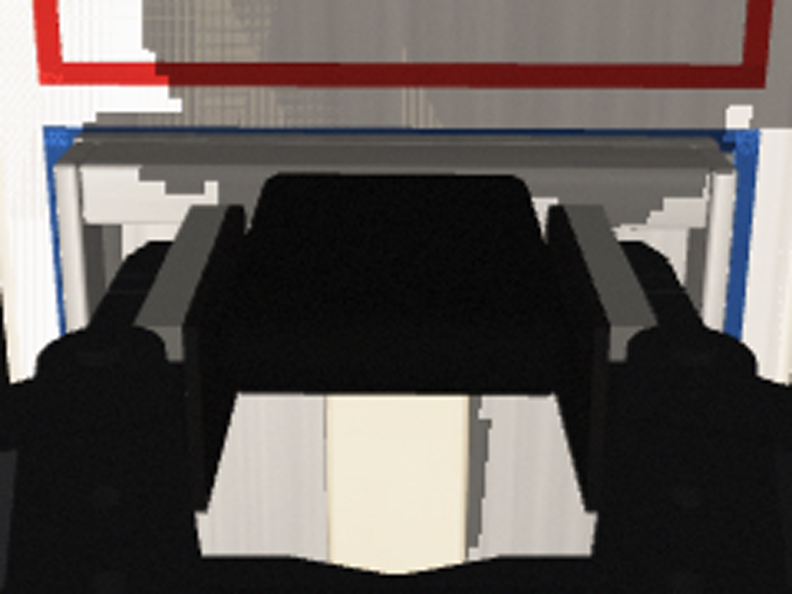

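Call:
{"api": "drive_tool", "payload": {
  "series": [
    [[0,0,0,0],[0,0,0,0],[0,0,0,0],[0,-1,0,0],[0,-4,0,0],[0,-9,0,0],[0,-15,0,0],[0,-22,0,0],[0,-29,0,0],[0,-36,0,0]]
  ],
  "grip": 0.1
}}

```text
time_s: 40.35
position: [0.4289, 0.1194, 0.0793]
tool_rot: [0.001, -0.005, 1.0, 0.001]
force: [0.3, 3.2, 6.3]
width: 0.464
```

Run:
```python
from h import *
print(st()); d=snap("wrist","w29.png"); crop(d,200,180,440,360,3.3,"w29c.png")
```

```text
(40.35, array([0.4289, 0.1194, 0.0793]), array([-3.1321e+00,  2.0000e-03,  3.1397e+00]), array([0.3, 3.2, 6.3]), 0.464)
```

View pics/w29c.png

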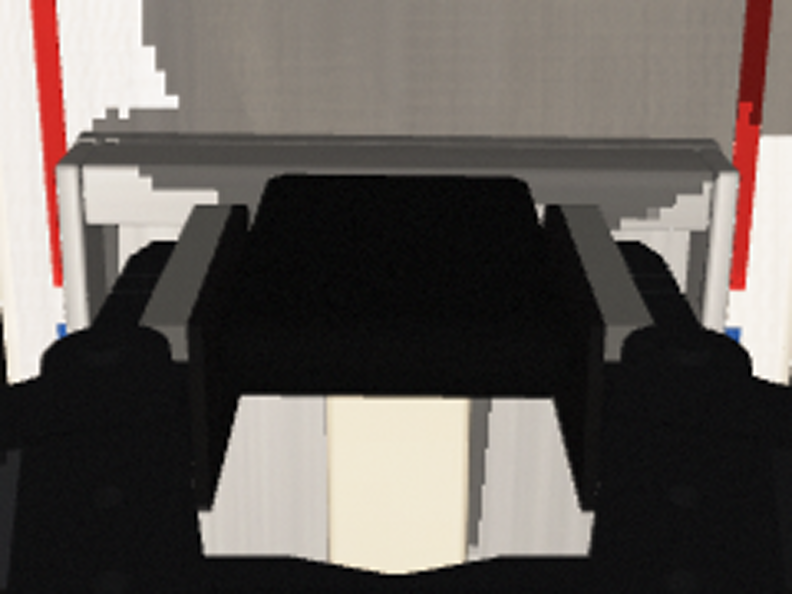

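Call:
{"api": "drive_tool", "payload": {
  "series": [
    [[0,-7,0,0],[0,-14,0,0],[0,-21,0,0],[0,-28,0,0],[0,-35,0,0],[0.5,-42,0,0],[0.5,-49,0,0],[0.5,-56,0,0],[0.5,-63,0,0],[0.5,-70,0,0]]
  ]
}}

```text
time_s: 41.23
position: [0.4295, 0.0493, 0.0793]
tool_rot: [0.001, -0.005, 1.0, 0.001]
force: [0.1, 2.8, 5.0]
width: 0.461
```

Call:
{"api": "drive_tool", "payload": {
  "series": [
    [[0,-7,0,0],[0,-14,0,0],[0,-21,0,0],[0,-28,0,0],[0.5,-35,0,0],[0.5,-42,0,0],[0.5,-48,0,0],[0.5,-53,0,0],[0.5,-56,0,0],[0.5,-56,0,0]]
  ]
}}

```text
time_s: 42.07
position: [0.43, -0.0073, 0.0793]
tool_rot: [0.001, -0.004, 1.0, 0.0]
force: [1.3, 0.1, 5.5]
width: 0.465
```

Run:
```python
from h import *
print(st(),env.sense()["q"].round(2)); d=snap("wrist","w30.png"); d=snap("top"); crop(d,200,190,330,255,6,"t30.png")
```

```text
(42.0667, array([ 0.43  , -0.0073,  0.0793]), array([-3.1329e+00,  2.0000e-03,  3.1412e+00]), array([1.3, 0.1, 5.5]), 0.465) [ 0.46 -0.41 -0.61  0.   -1.36 -0.45]
```

View pics/w30.png

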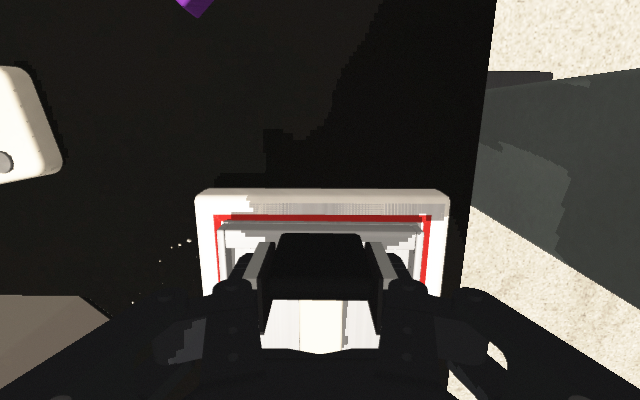

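View pics/t30.png

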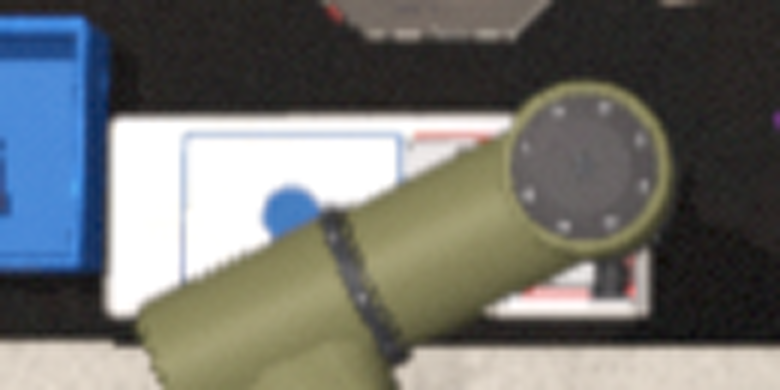

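Call:
{"api": "drive_tool", "payload": {
  "series": [
    [[0,-1,0,0],[0,-2,0,0],[0,-3,0,0],[0,-3,0,0]]
  ]
}}

```text
time_s: 42.5
position: [0.4301, -0.0097, 0.0793]
tool_rot: [0.001, -0.005, 1.0, 0.0]
force: [0.7, 1.6, 7.0]
width: 0.464
```

Run:
```python
from h import *
print(st()); d=snap("wrist","w31.png"); crop(d,200,180,440,300,3.3,"w31c.png")
```

```text
(42.5, array([ 0.4301, -0.0097,  0.0793]), array([-3.1324e+00,  2.1000e-03,  3.1406e+00]), array([0.7, 1.6, 7. ]), 0.464)
```

View pics/w31c.png

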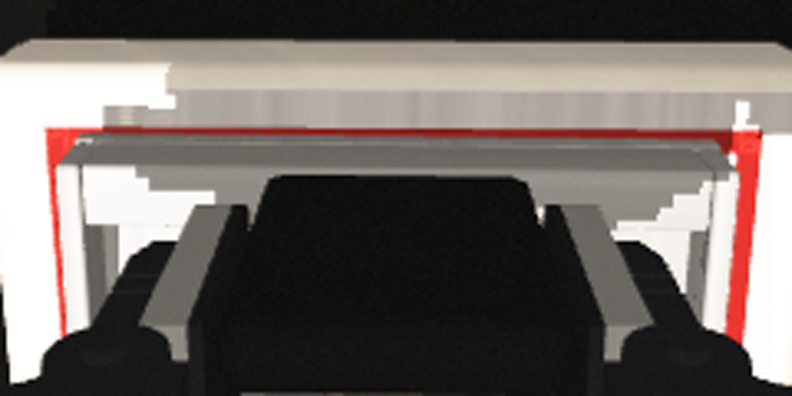

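Call:
{"api": "drive_tool", "payload": {
  "series": [
    [[0,-1,0,0],[0,-1,0,0],[0,-1,0,0]]
  ]
}}

```text
time_s: 42.8
position: [0.4301, -0.0106, 0.0793]
tool_rot: [0.001, -0.005, 1.0, 0.0]
force: [1.4, 1.8, 6.1]
width: 0.464
```

Call:
{"api": "drive_tool", "payload": {
  "series": [
    [[0,0,0,0],[0,0,0,0],[0,0,12,0],[0,0,40,0],[0,0,80,0],[0,-5,115,0],[0,-20,150,0],[0,-35,180,0],[0,-40,200,0],[0,-40,200,0]]
  ],
  "grip": -0.3
}}

```text
time_s: 43.63
position: [0.4302, -0.0526, 0.284]
tool_rot: [0.004, -0.004, 1.0, 0.0]
force: [0.5, -1.0, -0.1]
width: 0.653
```

Run:
```python
from h import *
print(st()); d=snap("wrist","w32.png"); crop(d,250,170,400,350,4,"w32c.png")
```

```text
(43.6333, array([ 0.4302, -0.0526,  0.284 ]), array([-3.1346,  0.0073,  3.1416]), array([ 0.5, -1. , -0.1]), 0.653)
```

View pics/w32c.png

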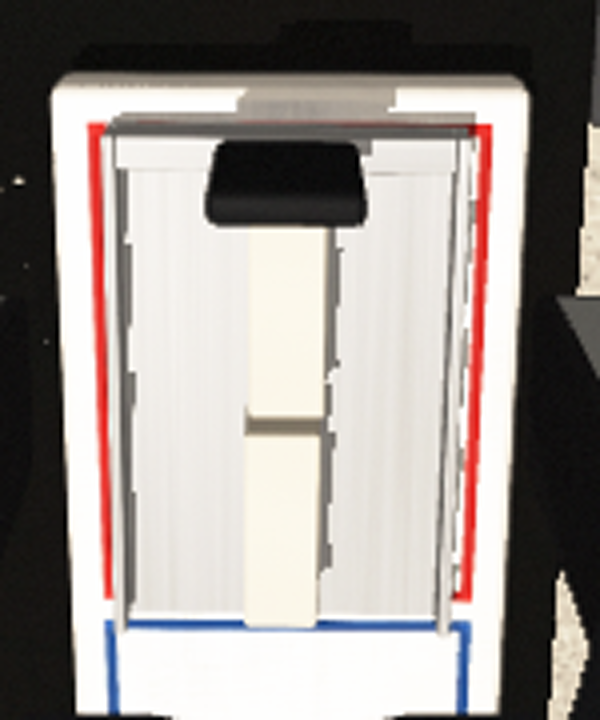

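Run:
```python
from h import *
d=snap("wrist"); C=lambda x,y:(250+x/4,170+y/4)
for n,x,y,z in [("redTL",88,124,.03),("redTR",491,124,.03),("redBL",106,601,.03),("redBR",470,601,.03),("wTL",102,136,.046),("wTR",472,136,.046),("wBL",113,633,.046),("wBR",450,636,.046),("floorF",180,615,.034),("floorFR",400,614,.034)]: print(n,ray(d,*C(x,y),z).round(4))
```

```text
redTL [ 0.4862 -0.0156  0.03  ]
redTR [ 0.3705 -0.0167  0.03  ]
redBL [0.4847 0.1409 0.03  ]
redBR [0.3694 0.1395 0.03  ]
wTL [ 0.48   -0.0164  0.046 ]
wTR [ 0.3781 -0.0175  0.046 ]
wBL [0.4806 0.1411 0.046 ]
wBR [0.3775 0.141  0.046 ]
floorF [0.461  0.1429 0.034 ]
floorFR [0.3918 0.1417 0.034 ]
```

Call:
{"api": "drive_tool", "payload": {
  "series": [
    [[-2,-20,5,-0.11],[-5,-45,10,-0.22],[-8,-75,16,-0.34],[-12,-105,16,-0.46],[-15,-135,16,-0.58],[-18,-165,16,-0.7],[-21,-195,16,-0.82],[-24,-220,16,-0.94],[-27,-240,16,-1.06],[-30,-257,16,-1.18]]
  ]
}}

```text
time_s: 44.57
position: [0.3986, -0.3091, 0.2926]
tool_rot: [-0.002, 0.555, 0.832, -0.0]
force: [1.2, -0.1, -0.6]
width: 0.647
```

Call:
{"api": "drive_tool", "payload": {
  "series": [
    [[0,0,0,-0.11],[0,0,0,-0.22],[0,0,0,-0.33],[0,0,0,-0.39],[0,0,0,-0.39],[0,0,0,-0.39]]
  ]
}}

```text
time_s: 45.07
position: [0.3991, -0.3077, 0.2933]
tool_rot: [-0.001, 0.703, 0.711, -0.0]
force: [-0.9, -0.2, 0.0]
width: 0.654
```

Run:
```python
from h import *
print(st(),env.sense()["q"].round(2)); d=snap("wrist","w33.png"); d=snap("side","s33.png"); crop(d,270,210,370,290,7,"s33c.png")
```

```text
(45.0667, array([ 0.3991, -0.3077,  0.2933]), array([ 1.5831e+00, -9.0000e-04, -3.1398e+00]), array([-0.9, -0.2,  0. ]), 0.654) [-0.26 -0.2  -0.06 -0.   -1.71 -1.3 ]
```

View pics/w33.png

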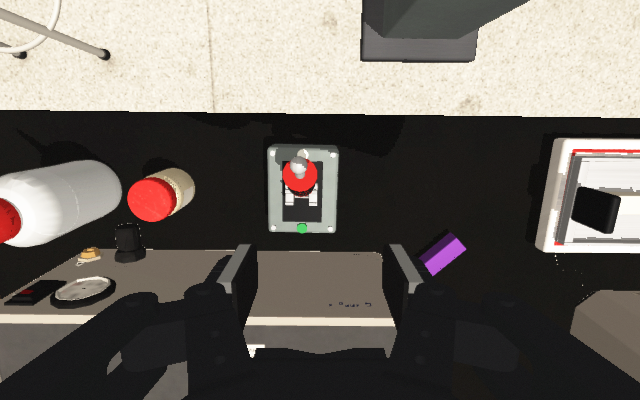

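View pics/s33c.png

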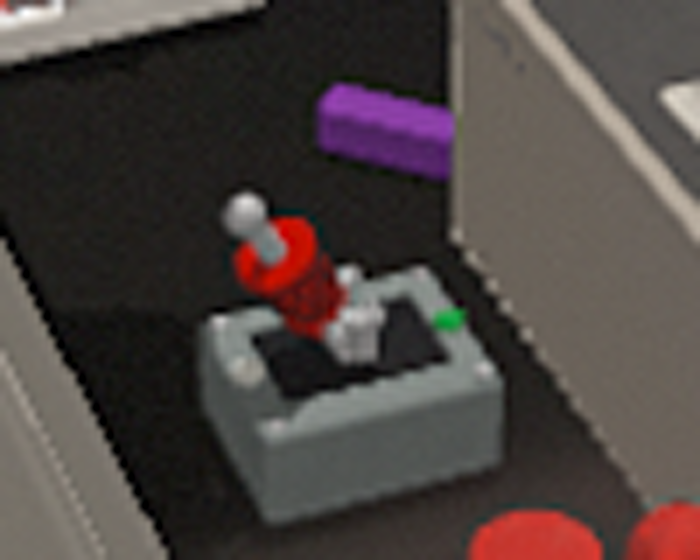

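Run:
```python
from h import *
d=snap("wrist"); crop(d,250,130,355,245,6,"w33c.png")
```

```text
(no output)
```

View pics/w33c.png

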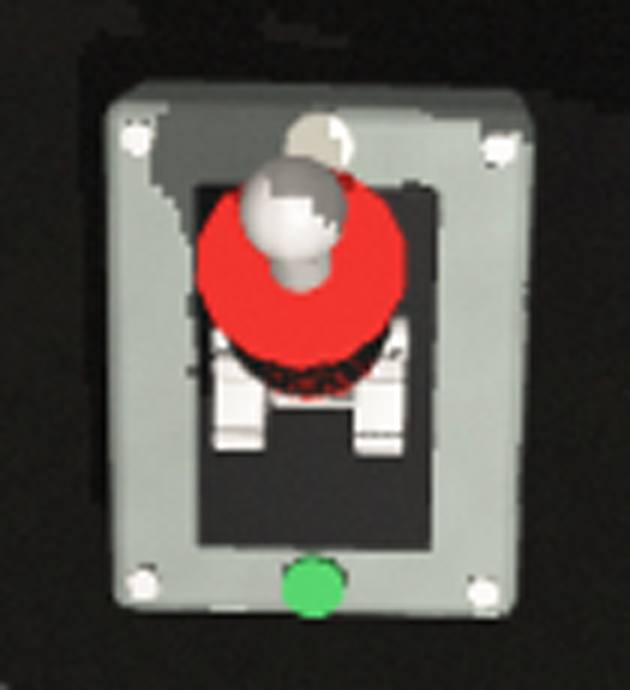

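Run:
```python
from h import *
d=snap("wrist"); C=lambda x,y:(250+x/6,130+y/6)
P={}
for n,x,y,z in [("s1",137,137,.045),("s2",499,149,.045),("s3",143,584,.045),("s4",484,592,.045),("green",313,587,.046),("white",320,145,.046),("ball",294,210,.045+.096*.8776),("flange",301,262,.045+.8776*.064)]:
    P[n]=ray(d,*C(x,y),z); print(n,P[n].round(4))
c=(P["s1"]+P["s2"]+P["s3"]+P["s4"])/4; print("c",c.round(4))
v=P["s3"]-P["s1"]+P["s4"]-P["s2"]; yaw=np.arctan2(v[1],v[0]); w=P["green"]-P["white"]; print(yaw,np.arctan2(w[1],w[0]),np.linalg.norm(P["s1"]-P["s2"]),np.linalg.norm(P["s1"]-P["s3"]))
b=P["ball"]-c; print("ball rel",b.round(4),"expected",-.096*np.sin(.5))
s=snap("side"); cs=lambda x,y:(270+x/7,210+y/7)
# triangulate ball w/ side
u=cs(245,215); 
for z in (.12,.125,.13,.135): print(z,ray(s,*u,z).round(4), ray(d,*C(294,210),z).round(4))
```

```text
s1 [ 0.379  -0.3575  0.045 ]
s2 [ 0.3803 -0.2911  0.045 ]
s3 [ 0.4654 -0.3583  0.045 ]
s4 [ 0.4662 -0.292   0.045 ]
green [ 0.4653 -0.3252  0.046 ]
white [ 0.3799 -0.3239  0.046 ]
ball [ 0.3793 -0.3239  0.1292]
flange [ 0.3918 -0.3244  0.1012]
c [ 0.4228 -0.3247  0.045 ]
-0.009914804843304348 -0.015310609281093769 0.06636691298891409 0.08644404128562465
ball rel [-0.0435  0.0009  0.0842] expected -0.04602485170600349
0.12 [ 0.3815 -0.3256  0.12  ] [ 0.3807 -0.3244  0.12  ]
0.125 [ 0.3793 -0.3319  0.125 ] [ 0.3799 -0.3241  0.125 ]
0.13 [ 0.377  -0.3382  0.13  ] [ 0.3791 -0.3238  0.13  ]
0.135 [ 0.3747 -0.3445  0.135 ] [ 0.3784 -0.3235  0.135 ]
```

Call:
{"api": "drive_tool", "payload": {
  "series": [
    [[-2,-8,-20,-0.024],[-5,-16.5,-50,-0.024],[-5,-16.5,-85,-0.024],[-5,-16.5,-115,-0.024],[-5,-16.5,-133,-0.024],[-5,-16.5,-133,-0.024],[-5,-16.5,-133,-0.024]]
  ],
  "grip": -0.3
}}

```text
time_s: 45.9
position: [0.394, -0.3247, 0.1612]
tool_rot: [-0.001, 0.712, 0.702, -0.001]
force: [0.6, -0.4, 1.1]
width: 0.649
```

Run:
```python
from h import *
print(st()); d=snap("wrist","w34.png"); s=env.sense(); print(proj(d,[.379,-.324,.129]),proj(d,s["position"]))
```

```text
(45.9, array([ 0.394 , -0.3247,  0.1612]), array([ 1.557,  0.   , -3.14 ]), array([ 0.6, -0.4,  1.1]), 0.649)
[316.81150585 217.05246112] [314.19357853 279.6455923 ]
```

View pics/w34.png

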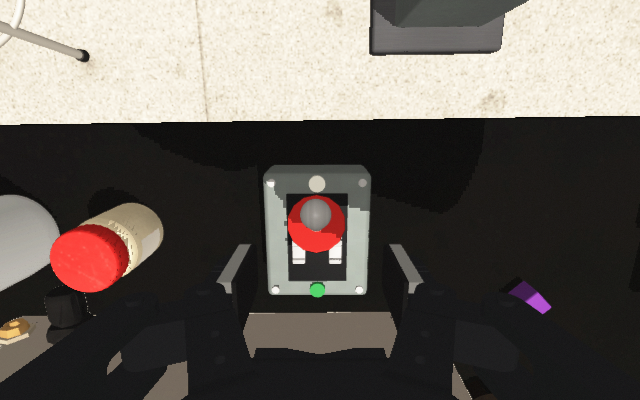

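Call:
{"api": "drive_tool", "payload": {
  "series": [
    [[0,0,-15,0],[0,0,-32,0],[0,0,-48,0],[0,0,-62,0],[0,0,-70,0],[0,0,-73,0],[0,0,-73,0]]
  ]
}}

```text
time_s: 46.53
position: [0.3948, -0.3248, 0.0891]
tool_rot: [0.0, 0.712, 0.702, 0.0]
force: [0.5, -0.4, -0.4]
width: 0.651
```

Call:
{"api": "drive_tool", "payload": {
  "series": [
    [[0,0,0,0],[0,0,0,0],[0,0,0,0],[0,0,0,0],[0,0,0,0],[0,0,0,0]]
  ],
  "grip": 1,
  "force": 40
}}

```text
time_s: 47.03
position: [0.395, -0.3264, 0.0905]
tool_rot: [0.002, 0.712, 0.702, -0.001]
force: [-0.8, -6.7, 1.6]
width: 0.363
```

Run:
```python
from h import *
print(st()); d=snap("wrist","w35.png"); crop(d,220,140,420,340,3,"w35c.png"); d=snap("side"); crop(d,270,190,370,290,6,"s35c.png")
```

```text
(47.0333, array([ 0.395 , -0.3264,  0.0905]), array([1.5565, 0.0039, 3.1391]), array([-0.8, -6.7,  1.6]), 0.363)
```

View pics/w35c.png

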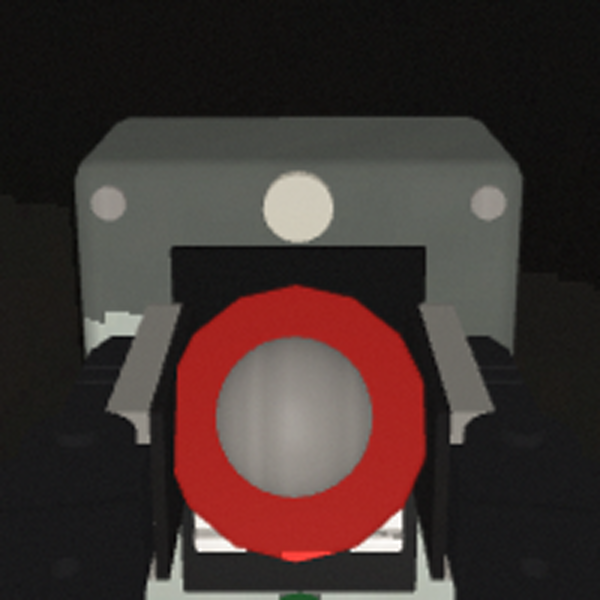

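View pics/s35c.png

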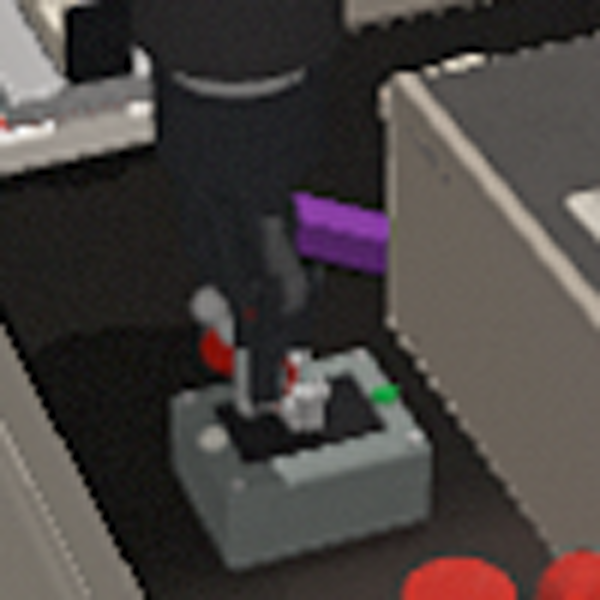

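Call:
{"api": "drive_tool", "payload": {
  "series": [
    [[0,-2,0,0],[-1.5,-2.5,2.6,0],[-3,-2.5,5.3,0],[-4.5,-2.5,8,0],[-6,-2.5,11,0],[-6.5,-2.5,12,0],[-6.5,-2.5,12,0]]
  ]
}}

```text
time_s: 47.72
position: [0.3889, -0.3269, 0.1008]
tool_rot: [0.001, 0.712, 0.702, 0.001]
force: [5.8, 1.8, -1.7]
width: 0.361
```

Run:
```python
from h import *
print(st()); d=snap("wrist","w36.png"); crop(d,220,140,420,340,3,"w36c.png"); d=snap("side"); crop(d,270,190,370,290,6,"s36c.png")
```

```text
(47.7167, array([ 0.3889, -0.3269,  0.1008]), array([ 1.5571e+00, -1.0000e-04,  3.1388e+00]), array([ 5.8,  1.8, -1.7]), 0.361)
```

View pics/w36c.png

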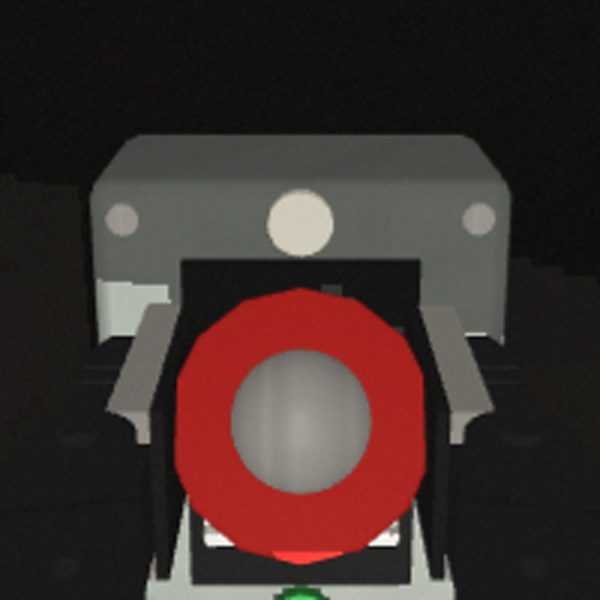

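View pics/s36c.png

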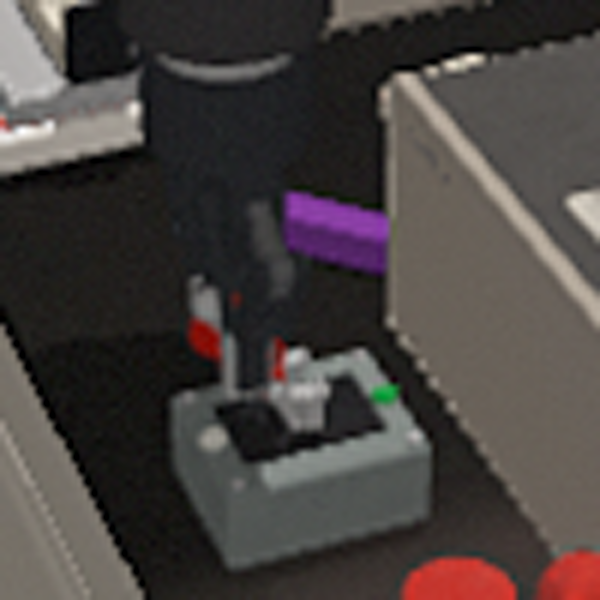

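Call:
{"api": "drive_tool", "payload": {
  "series": [
    [[-0.8,0,1.3,0],[3,0,3.5,0],[7.5,0,5.5,0],[12,0,7,0],[17,-0.2,8.4,0],[17,-0.2,8.4,0]]
  ]
}}

```text
time_s: 48.32
position: [0.405, -0.3271, 0.108]
tool_rot: [-0.001, 0.712, 0.702, -0.0]
force: [-0.6, 0.6, -4.6]
width: 0.361
```

Run:
```python
from h import *
print(st()); d=snap("wrist","w37.png"); crop(d,220,140,420,340,3,"w37c.png"); d=snap("side"); crop(d,270,190,370,290,6,"s37c.png")
```

```text
(48.3167, array([ 0.405 , -0.3271,  0.108 ]), array([ 1.5566e+00, -9.0000e-04, -3.1397e+00]), array([-0.6,  0.6, -4.6]), 0.361)
```

View pics/w37c.png

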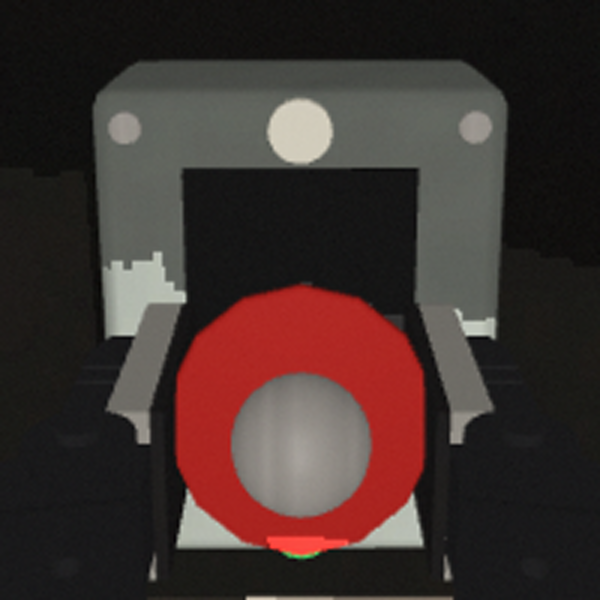

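View pics/s37c.png

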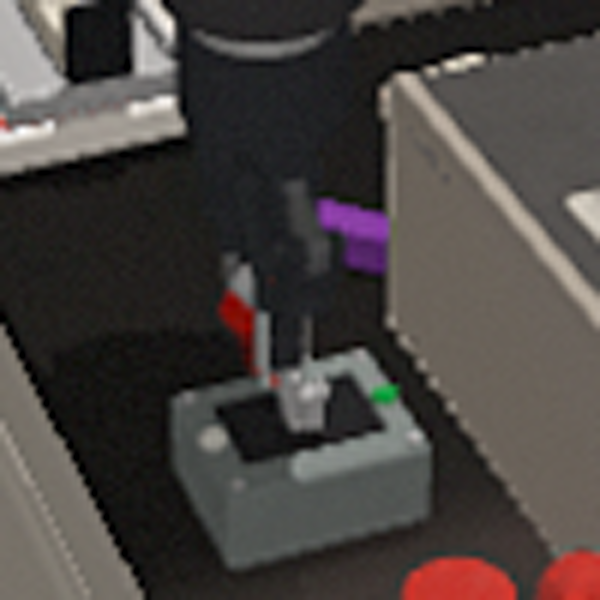

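Call:
{"api": "drive_tool", "payload": {
  "series": [
    [[6,0,1.2,0],[12,-0.2,2,0],[19,-0.3,2.4,0],[26,-0.4,2,0],[32,-0.5,1.2,0],[38,-0.5,0,0],[38,-0.5,0,0]]
  ]
}}

```text
time_s: 49.0
position: [0.4437, -0.3277, 0.1081]
tool_rot: [-0.0, 0.712, 0.702, -0.0]
force: [-1.9, 2.4, -2.8]
width: 0.366
```

Run:
```python
from h import *
print(st()); d=snap("wrist","w38.png"); crop(d,220,140,420,340,3,"w38c.png"); d=snap("side"); crop(d,270,190,370,290,6,"s38c.png")
```

```text
(49.0, array([ 0.4437, -0.3277,  0.1081]), array([ 1.557e+00, -3.000e-04, -3.141e+00]), array([-1.9,  2.4, -2.8]), 0.366)
```

View pics/w38c.png

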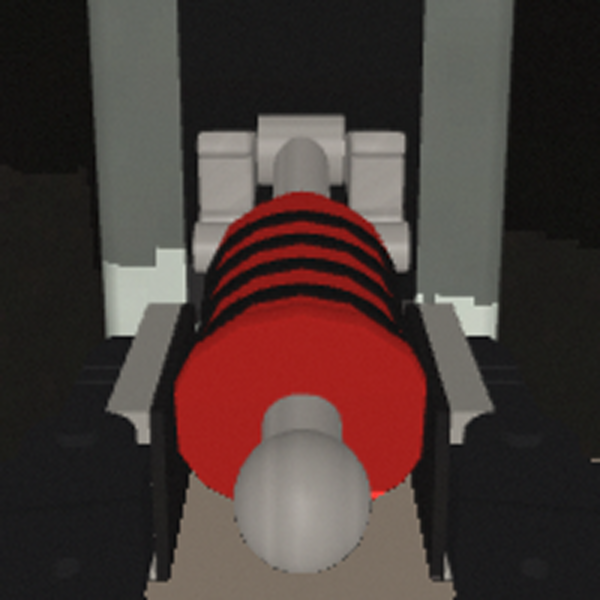

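View pics/s38c.png

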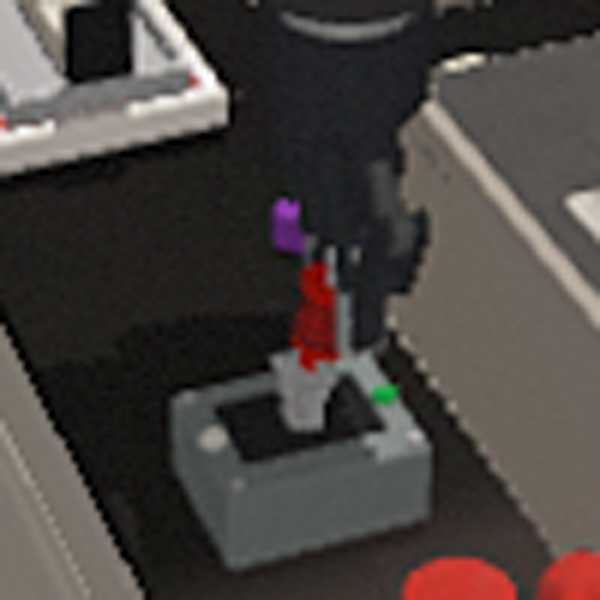

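Run:
```python
from h import *
d=snap("top"); crop(d,340,150,460,250,6,"t38.png")
s=snap("side"); 
for u,v in [(360,208),(400,208),(440,208)]: print(ray(d,u,v,0).round(3),ray(d,u,v,.15).round(3))
```

```text
[ 0.507 -0.257  0.   ] [ 0.492 -0.244  0.15 ]
[ 0.508 -0.431  0.   ] [ 0.493 -0.404  0.15 ]
[ 0.508 -0.605  0.   ] [ 0.493 -0.564  0.15 ]
```

View pics/t38.png

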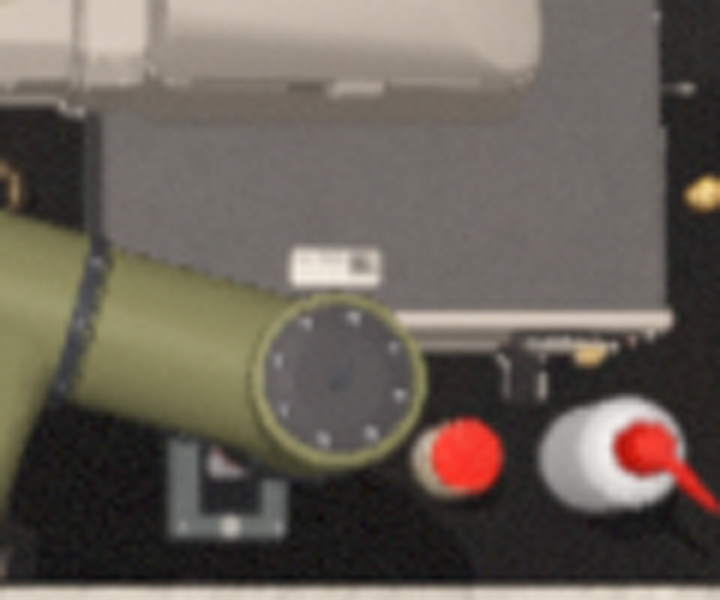

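View pics/w38.png

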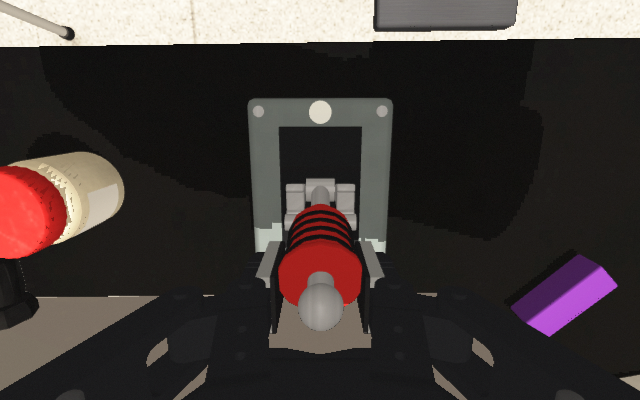

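Run:
```python
from h import *
d=snap("wrist")
for u,v in [(100,296),(140,296),(20,298)]: print(ray(d,u,v,0).round(4))
s=snap("side"); crop(s,300,170,450,330,4.5,"s38d.png")
```

```text
[ 0.5134 -0.4957  0.    ]
[ 0.5138 -0.465   0.    ]
[ 0.5143 -0.5577  0.    ]
```

View pics/s38d.png

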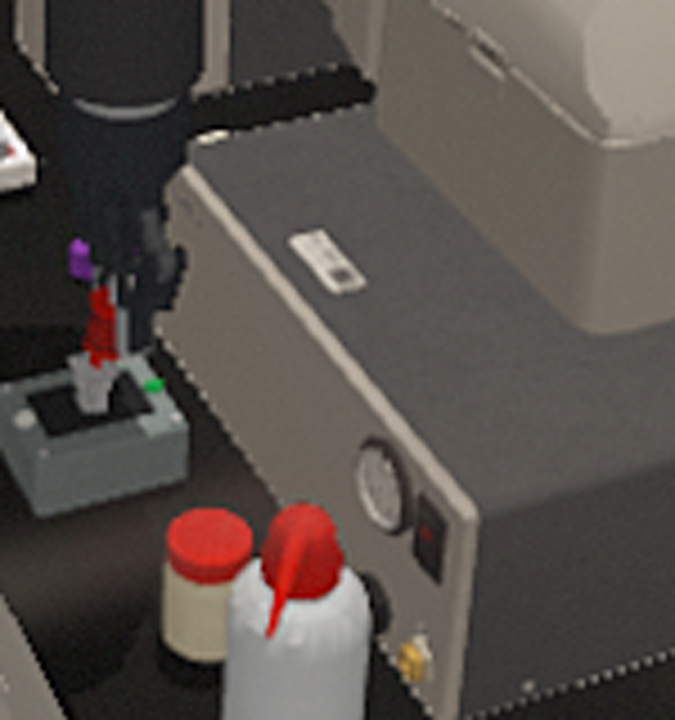

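Call:
{"api": "drive_tool", "payload": {
  "series": [
    [[3,0,-0.8,0],[6,-0.1,-1.8,0],[9,-0.1,-3,0],[9,-0.1,-3,0]]
  ]
}}

```text
time_s: 49.63
position: [0.4521, -0.3279, 0.1052]
tool_rot: [-0.0, 0.712, 0.702, -0.0]
force: [-2.5, 2.6, -3.3]
width: 0.363
```

Call:
{"api": "drive_tool", "payload": {
  "series": [
    [[2,0,-0.9,0],[4,-0.1,-1.8,0],[4,-0.1,-1.8,0]]
  ]
}}

```text
time_s: 49.88
position: [0.456, -0.328, 0.1035]
tool_rot: [-0.0, 0.712, 0.702, -0.0]
force: [-2.8, 3.4, -2.4]
width: 0.364
```

Call:
{"api": "drive_tool", "payload": {
  "series": [
    [[2,0,-1,0],[4,-0.1,-2,0],[4,-0.1,-2,0]]
  ]
}}

```text
time_s: 50.13
position: [0.46, -0.328, 0.1016]
tool_rot: [-0.0, 0.712, 0.702, 0.0]
force: [-1.8, 3.1, -3.4]
width: 0.363
```

Run:
```python
from h import *
print(st()); d=snap("wrist","w39.png"); crop(d,220,100,420,340,2.5,"w39c.png"); d=snap("side"); crop(d,270,190,370,290,6,"s39c.png")
```

```text
(50.1333, array([ 0.46  , -0.328 ,  0.1016]), array([ 1.5567e+00, -3.0000e-04, -3.1414e+00]), array([-1.8,  3.1, -3.4]), 0.363)
```

View pics/w39c.png

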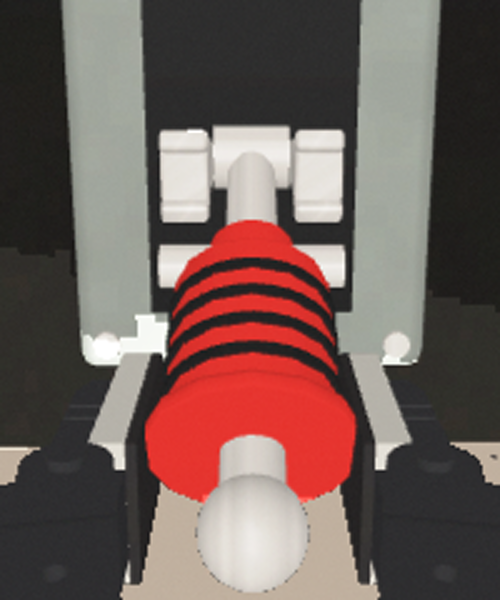

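View pics/s39c.png

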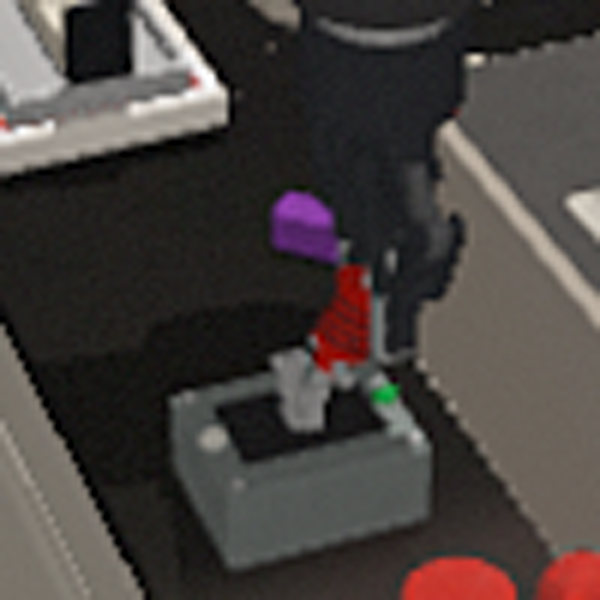

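Call:
{"api": "drive_tool", "payload": {
  "series": [
    [[1.5,0,-0.9,0],[3,0,-1.8,0],[3,0,-1.8,0]]
  ]
}}

```text
time_s: 50.48
position: [0.4607, -0.3282, 0.1001]
tool_rot: [-0.002, 0.712, 0.702, -0.002]
force: [-11.3, 5.4, 1.8]
width: 0.363
```

Call:
{"api": "drive_tool", "payload": {
  "series": [
    [[-1,0,-3,0],[-2,0,-6,0],[-3.5,0,-9,0],[-5,0,-11.5,0],[-5,0,-11.5,0]]
  ]
}}

```text
time_s: 50.9
position: [0.4561, -0.3284, 0.0906]
tool_rot: [-0.001, 0.712, 0.702, -0.001]
force: [-14.0, 8.9, 9.5]
width: 0.361
```

Run:
```python
from h import *
print(st()); d=snap("wrist","w40.png"); crop(d,220,100,420,340,2.5,"w40c.png")
```

```text
(50.9, array([ 0.4561, -0.3284,  0.0906]), array([ 1.5564e+00,  4.0000e-04, -3.1386e+00]), array([-14. ,   8.9,   9.5]), 0.361)
```

View pics/w40c.png

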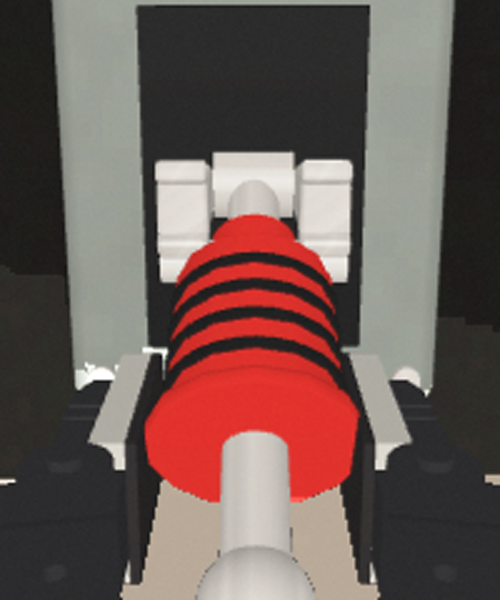

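Call:
{"api": "drive_tool", "payload": {
  "series": [
    [[-1.5,1,-0.5,0],[-1.5,1,-0.5,0]]
  ]
}}

```text
time_s: 51.12
position: [0.4558, -0.3281, 0.0907]
tool_rot: [0.001, 0.712, 0.702, -0.001]
force: [-9.4, 3.9, 9.0]
width: 0.365
```

Call:
{"api": "drive_tool", "payload": {
  "series": [
    [[0,0,0,0],[0,0,0,0],[0,0,0,0],[0,0,0,0]]
  ],
  "grip": -0.3
}}

```text
time_s: 51.45
position: [0.4569, -0.3275, 0.0886]
tool_rot: [0.001, 0.712, 0.702, 0.0]
force: [-0.3, -0.7, -1.2]
width: 0.651
```

Call:
{"api": "drive_tool", "payload": {
  "series": [
    [[0,0,5,0],[0,0,18,0],[0,0,38,0],[0,0,65,0],[-10,0,95,0],[-30,0,130,0],[-50,0,160,0],[-60,0,185,0],[-60,0,195,0],[-60,0,195,0]]
  ]
}}

```text
time_s: 52.28
position: [0.3967, -0.3279, 0.2881]
tool_rot: [0.004, 0.712, 0.702, 0.001]
force: [0.6, 0.0, 0.7]
width: 0.653
```

Run:
```python
from h import *
print(st()); d=snap("wrist","w41.png"); crop(d,240,100,400,260,4,"w41c.png"); d=snap("side"); crop(d,270,190,370,290,6,"s41c.png")
```

```text
(52.2833, array([ 0.3967, -0.3279,  0.2881]), array([1.556 , 0.0035, 3.1346]), array([0.6, 0. , 0.7]), 0.653)
```

View pics/w41c.png

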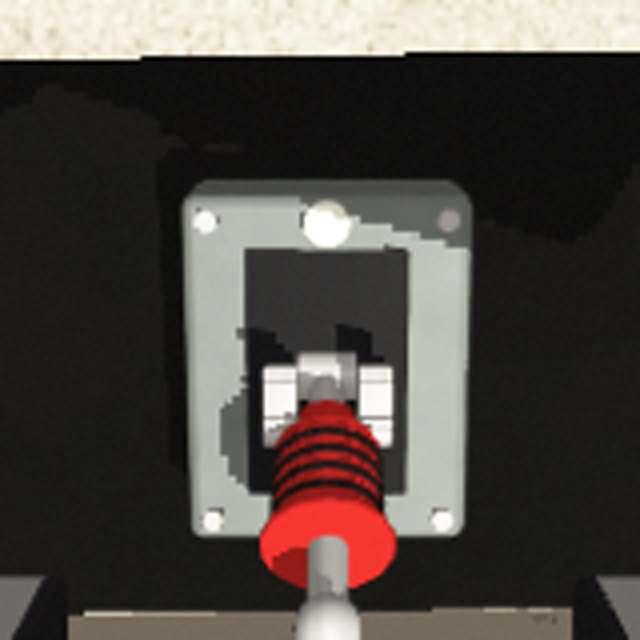

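View pics/s41c.png

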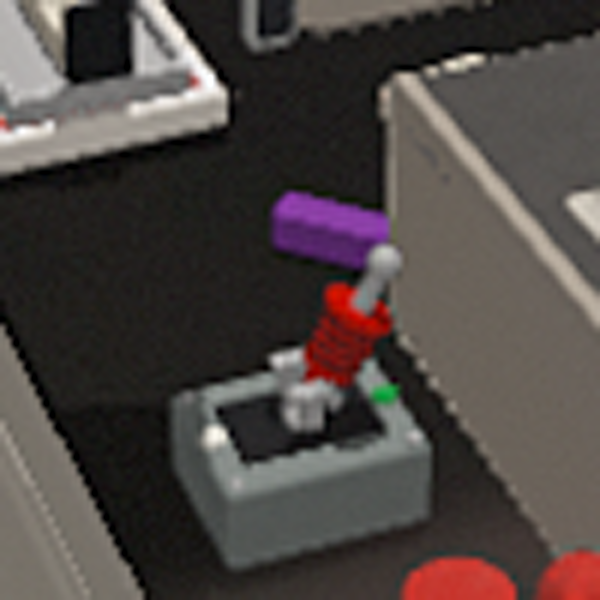

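Run:
```python
from h import *
d=snap("wrist"); s=snap("side"); p0=np.array([.4228,-.3247,.045])
a=np.array([np.sin(.5),-.012*np.sin(.5),np.cos(.5)])
for r in (62,66,70,74,78,82,96):
    p=p0+a*r/1000; w=proj(d,p); q=proj(s,p); print(r,((w-[240,100])*4).round(0),((q-[270,190])*6).round(0))
a[0]*=-1;a[1]*=-1
for r in (62,66,70,96): print("off",r,((proj(s,p0+a*r/1000)-[270,210])*7).round(0))
```

```text
62 [321. 559.] [357. 305.]
66 [321. 572.] [361. 297.]
70 [321. 585.] [365. 290.]
74 [321. 598.] [369. 283.]
78 [321. 611.] [373. 276.]
82 [321. 625.] [377. 269.]
96 [321. 675.] [391. 243.]
off 62 [273. 249.]
off 66 [268. 243.]
off 70 [263. 237.]
off 96 [231. 196.]
```

Run:
```python
from h import *
d=snap("top"); crop(d,170,170,470,260,2.6,"t42.png"); d=snap("side","s42.png"); crop(d,220,120,380,300,4,"s42c.png")
```

```text
(no output)
```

View pics/t42.png

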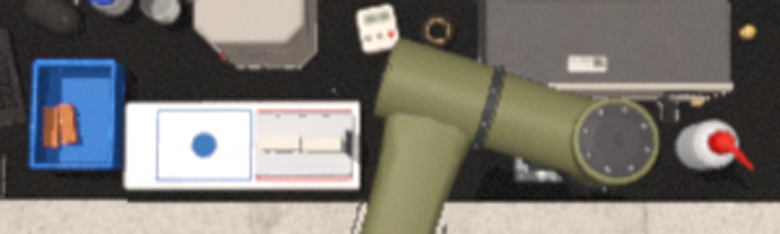

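View pics/s42c.png

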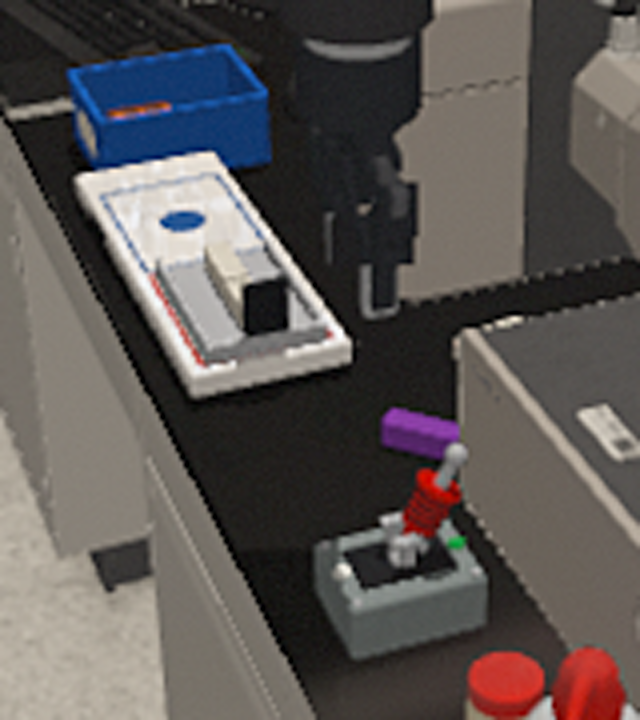

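All is in its place: the cured bars are in the box, the tray is on red with both fresh bars, the lever is at green and the collar is down. Handing in.

```bash
python3 -c "
from station import env
print(env.sign_off())"
```

```text
the job is handed in; nothing more can be done
None
```

The batch is changed and the job was handed in at about 52 s with the robot clear of everything; `sign_off` reports no verdict.

**What I did**
- **Pouring:** I set the tray on the box rim with a deliberately loose grip on the tab, then raised the tab so the tray tipped. Both brown bars slid into the blue box, and I put the tray back about 1 mm from the blue mark.
- **Loading:** I laid the two pale bars end to end in the tray. One had been knocked aside, so I measured it again before picking it up. I left the purple look-alike alone.
- **Sliding:** I slid the loaded tray along the plate to the red mark without lifting it.
- **Heater:** I lifted the collar, swung the lever to its stop on the green side, lowered the collar most of the way and let the spring take it home.

**Last checks**
- **Tray on red:** it sits about 1.3 mm off in x, 0.6 mm off in y and roughly 0.008 rad off square. This is close to what the cameras can resolve.
- **Lever and collar:** the lever leans to the green dot. The collar's distance from the pivot matches its starting, fully down position in the side view and, after correcting for camera offset, in the wrist view.
- **Bars:** both cured bars are in the box and both fresh bars are in the tray.
- **Bystanders:** the ones in view stood where they started. In the last top view the arm hid the red-lid jar, so I checked that one in the side view only.

**What did not work at first:** two tries at tipping with a firm grip, plus one push of the tray's front edge against the box wall (about 15 N), did not tilt the tray. No bars were lost and nothing else moved.

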